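# Stand the capped culture flasks in their colour-matched docks, clean before infected

## Robot

A 6-joint arm with a two-finger parallel gripper is mounted at the origin on the work surface. World frame = base frame: x ahead of the robot, y to its left, z up, the work surface at z = 0. Lengths are in m, angles in rad, forces in N, time in s.
With the tool pointing down it reaches from about 0.3 to 0.775 m from the base axis. Payload 14.6 kg.
Tool frame: the origin (TCP) lies between the finger pads; the fingertips stand 22 mm ahead of it and the grasp point (between the pads) lies 3 mm ahead of it; z points along the fingers, y is the direction in which the jaws open and shut (so a half turn about z gives the same grasp; the last joint's range is limited). The gripper opens to 94 mm and grips with 3 to 60 N. Pads are 16 mm wide; open, the fingers measure 119 mm over their backs; the gripper's body (75 mm by 177 mm) begins 78 mm behind the grasp point.
Start: joints at [-1.291, 0.3, 1.521, -0, 1.321, -0.067], TCP at [0.187, -0.517, 0.227] pointing down, gripper open.
Joint ranges: [-3.03, 3.03], [-0.79, 2.21], [0.23, 2.52], [-1.04, 4.18], [0, 3.07], [-2.55, 2.55]. Speed limits (rad/s): [2.22, 2.22, 2.57, 3.14, 3.14, 3.14].

## Interface

Orientations are given as a unit quaternion [w, x, y, z].
In Python, from workcell import readout, cams, job, spotter gives the robot as it stands.
- The arm moves only by the tool play_rows, never from a script. Its argument "series" is a list of rows, each a list of 7 numbers: the shift along the tool's x, y, z in cm, then the turn, a rotation vector about the tool's x, y, z in rad, then the finger opening in cm, from 0 to 9.4. In form: [[dx, dy, dz, wx, wy, wz, gripper], ...]. A call has 1 to 5 rows; each row is the pose to reach, as a shift and turn from the pose measured when the call began, along the tool's axes at that moment; what a row does not reach only later rows make up. A row lasts 1/10 s, in which the tool goes at most 50 mm and 8.59 degrees, less where a joint would pass 70% of its speed; a pose out of reach is approached as far as the arm can. A call with a gripper value outside its range is refused whole. The fingers move at their own pace and stop on an object; "squeeze" is the grip in N (left out, the last holds). Time passes only in rows, so rows that repeat a pose let the fingers close. It gives the time, the measured TCP pose, the force and the opening at its end, in the units of the state.
- readout.sense(): the state, without advancing time (a new reading comes with each control period).
- cams.snapshot(name): name is "side" or "top" or "wrist"; returns a dict with "image" (400x640x3 uint8, red, green, blue), "z_map" (400x640 float32, m along the optical axis (not along the pixel's ray), 0 where there is no reading), "fx", "fy", "cx", "cy" (pixels), "T" (4x4, takes a point from camera to world coordinates). Camera axes: x right, y up, looking along -z (the intrinsics and any distortion apply to the point x, -y, -z); pixel columns grow to the right and rows downward; lengths in m; the calibration is good to about 2 mm. A picture is of the moment at which its call begins.
- job.close_job(): hands the job in, once; it reports no verdict.
Trained networks look in the newest picture that a camera, given by its name, has taken for a name from the list of things; names that differ only in an ending like _2 or _b are one class to them, and where a whole thing is asked for, a point or a joint stands for the part that bears it (a point fixed in the world has none). Each returns a list of dicts, best first, with "score" (0 to 1); they miss things now and then, are a little off and sometimes report something else, mostly with a low value. They report only what shows in the picture. A call takes as long as a camera call.
- spotter.cut_out(camera, target): "region" (400x640 bool, what is visible of it) and "box" ([left, top, right, bottom] in pixels, round what is visible of it).
The state is a dict: "time_s": time; "q": joint angles; "qvel": joint speeds; "effort": joint torques, N m; "eef_pos": TCP position; "tool_rot": TCP orientation; "contact_force": force on the tool from outside, world axes, zero at the start; "moment": the same for the moment, N m; "gripper_width": opening from 0.0 (shut) to 1.0 (fully open).
Only numpy, scipy, OpenCV 4.12 (cv2) and the standard library are available. Lean on these libraries where they do the work, as an engineer would, in place of code of your own. Each camera call takes 0.05 s, during which the arm holds its last target.

## Task

Stand each culture flask with a green, yellow, blue or red cap upright in the dock of its cap's colour. To avoid carrying anything over, work from clean to infected: put the green one away first, before moving any other flask, then the yellow and the blue in either order, and move the red one only when those three are home. Leave the white-capped flask and the brown bottle standing where they are.

Things in the scene. Friction and masses are not known exactly. Their poses are not given: they have to be found in the camera images.
- flask_green: loose clear-plastic culture flask standing upright, with a round green screw cap on top. Flat rectangular body 50 (x) by 25 (y) by 60 mm high; above it a neck 20 mm in diameter, then the cap, 28 mm in diameter, from 73 to 94 mm above the flask's underside. Light (about 45 g), tips over easily across its 25 mm side. Origin: centre of its underside, z up; x along the 50 mm side
- flask_yellow: loose clear-plastic culture flask standing upright, with a round yellow screw cap on top. Flat rectangular body 50 (x) by 25 (y) by 60 mm high; above it a neck 20 mm in diameter, then the cap, 28 mm in diameter, from 73 to 94 mm above the flask's underside. Light (about 45 g), tips over easily across its 25 mm side. Origin: centre of its underside, z up; x along the 50 mm side
- flask_blue: loose clear-plastic culture flask standing upright, with a round blue screw cap on top. Flat rectangular body 50 (x) by 25 (y) by 60 mm high; above it a neck 20 mm in diameter, then the cap, 28 mm in diameter, from 73 to 94 mm above the flask's underside. Light (about 45 g), tips over easily across its 25 mm side. Origin: centre of its underside, z up; x along the 50 mm side
- flask_red: loose clear-plastic culture flask standing upright, with a round red screw cap on top. Flat rectangular body 50 (x) by 25 (y) by 60 mm high; above it a neck 20 mm in diameter, then the cap, 28 mm in diameter, from 73 to 94 mm above the flask's underside. Light (about 45 g), tips over easily across its 25 mm side. Origin: centre of its underside, z up; x along the 50 mm side
- dock_green: fixed, all-green shallow rectangular dock (flask holder) on the bench, outside 82 (x) by 56 (y) by 18 mm high; open pocket inside 74 by 48 mm, its floor 5 mm above the bench, walls 4 mm. A flask standing in it has its 50 mm side along the dock's x (either way round). Origin: centre of its underside, z up
- dock_yellow: fixed, all-yellow shallow rectangular dock (flask holder) on the bench, outside 82 (x) by 56 (y) by 18 mm high; open pocket inside 74 by 48 mm, its floor 5 mm above the bench, walls 4 mm. A flask standing in it has its 50 mm side along the dock's x (either way round). Origin: centre of its underside, z up
- dock_blue: fixed, all-blue shallow rectangular dock (flask holder) on the bench, outside 82 (x) by 56 (y) by 18 mm high; open pocket inside 74 by 48 mm, its floor 5 mm above the bench, walls 4 mm. A flask standing in it has its 50 mm side along the dock's x (either way round). Origin: centre of its underside, z up
- dock_red: fixed, all-red shallow rectangular dock (flask holder) on the bench, outside 82 (x) by 56 (y) by 18 mm high; open pocket inside 74 by 48 mm, its floor 5 mm above the bench, walls 4 mm. A flask standing in it has its 50 mm side along the dock's x (either way round). Origin: centre of its underside, z up
- flask_white: loose clear-plastic culture flask standing upright, with a round white screw cap on top. Flat rectangular body 50 (x) by 25 (y) by 60 mm high; above it a neck 20 mm in diameter, then the cap, 28 mm in diameter, from 73 to 94 mm above the flask's underside. Light (about 45 g), tips over easily across its 25 mm side. Origin: centre of its underside, z up; x along the 50 mm side. It stays
- bottle: loose round brown glass reagent bottle with a blue cap, 46 mm in diameter, 92 mm tall, about 130 g, standing upright. Not a flask: it stays where it is. Origin: centre of its underside, z up

How it is judged:
By the outcome, as a careful person would: the job done as asked, in the order asked, and still so for the second after the job is handed in, with the robot touching nothing.
It also fails if it takes over 115 s, if anything falls off the work surface, if the arm or the gripper's body presses on something with over 40 N, if the wrist force passes 120 N, or if a joint passes its speed limit or range.

## Working session

There is one attempt and no reset: what is moved stays moved. The work goes in short steps, Python scripts to look and compute and a tool call to move; the robot and the scene stay as the last step left them, time stands still between calls to the robot, and variables do not carry over. Pictures are saved under pics/ and viewed, and the job is handed in when it is done.

Besides the shell and the picture viewer there is one more tool, called after "Call:" by a JSON object that holds its "fn" and its "kwargs", one argument or row to a line. play_rows: Moves the arm, as the interface text tells. Its arguments: {"type":"object","properties":{"series":{"type":"array","items":{"type":"array","items":{"type":"number"}}},"squeeze":{"type":"number"}},"required":["series"]}

```bash
mkdir -p pics; ls; cat > h.py <<'E'
import numpy as np, cv2
from workcell import readout, cams, job, spotter
def save(s,n): cv2.imwrite(f'pics/{n}.png', cv2.cvtColor(s['image'],cv2.COLOR_RGB2BGR))
def pts(s,mask=None):
    z=s['z_map']; v,u=np.nonzero((z>0)&(mask if mask is not None else True)); d=z[v,u]
    c=np.stack([(u-s['cx'])/s['fx']*d,-(v-s['cy'])/s['fy']*d,-d,np.ones_like(d)])
    return (s['T']@c)[:3].T
E
python3 - <<'E'
from h import *
s=readout.sense(); print(s)
for n in ['side','top','wrist']:
    c=cams.snapshot(n); save(c,n+'0'); print(n,c['fx'],c['fy'],c['cx'],c['cy'],[k for k in c],c['T'].round(3).tolist())
E
```

```text
pics
{'time_s': 0.0, 'q': array([-1.29060551e+00,  3.00462266e-01,  1.52158753e+00, -1.21440689e-05,
        1.32072839e+00, -6.65992302e-02]), 'qvel': array([ 0.00126049, -0.00107069,  0.00152162,  0.00086269,  0.00087664,
        0.00025425]), 'effort': array([-1.10836361e-03, -5.31810236e+01, -3.52740812e+01,  7.08270329e-02,
        2.43495737e-02, -9.55457358e-05]), 'eef_pos': array([ 0.18686065, -0.5170211 ,  0.22688844]), 'tool_rot': array([-5.88764868e-04,  9.85004277e-01,  1.72528904e-01, -6.90337340e-05]), 'contact_force': array([-0.09192666,  0.67711976,  0.41322697]), 'moment': array([-0.03090712, -0.0344692 , -0.01451954]), 'gripper_width': 1.0020348475692842}
side 380.41458894043126 380.41458894043126 320.78842547412796 199.2365992767932 ['image', 'z_map', 'fx', 'fy', 'cx', 'cy', 'T'] [[-0.987, 0.077, -0.141, 0.394], [-0.16, -0.497, 0.853, 0.87], [-0.004, 0.864, 0.503, 0.543], [0.0, 0.0, 0.0, 1.0]]
top 363.0158106403218 363.0158106403218 319.9759667480601 199.52333794746627 ['image', 'z_map', 'fx', 'fy', 'cx', 'cy', 'T'] [[-0.003, 0.986, -0.167, 0.366], [-1.0, -0.004, -0.008, -0.01], [-0.009, 0.167, 0.986, 0.996], [0.0, 0.0, 0.0, 1.0]]
wrist 329.55993612850864 329.55993612850864 316.1224496183975 201.11844000717102 ['image', 'z_map', 'fx', 'fy', 'cx', 'cy', 'T'] [[0.341, 0.904, 0.258, 0.262], [-0.94, 0.328, 0.092, -0.491], [-0.002, -0.274, 0.962, 0.384], [0.0, 0.0, 0.0, 1.0]]
```

View pics/top0.png

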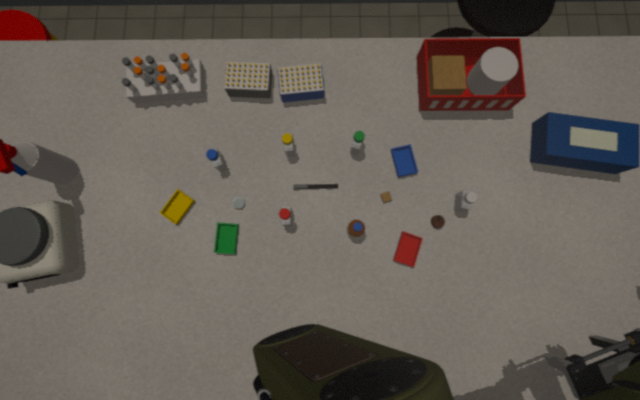

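View pics/side0.png

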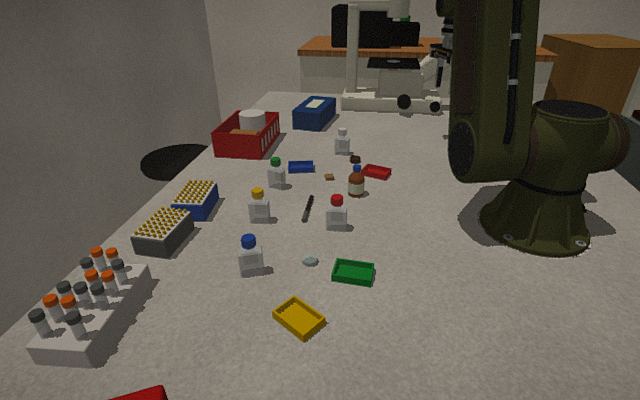

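View pics/wrist0.png

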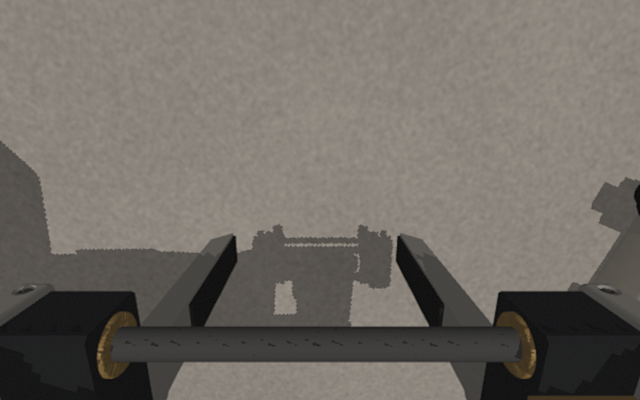

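The top view shows the flasks at green (358,137), yellow (288,141), blue (213,156), red (285,215) and white (469,200), with the bottle at (356,229). The docks are at blue (403,161), yellow (178,206), green (227,238) and red (407,249). In the wrist view there is only empty bench.

```bash
cat > m.py <<'E'
from h import *
names=['flask_green','flask_yellow','flask_blue','flask_red','flask_white','bottle','dock_green','dock_yellow','dock_blue','dock_red']
for cam in ['top','side']:
    c=cams.snapshot(cam); big=cv2.resize(c['image'],None,fx=1,fy=1)
    for n in names:
        for r in spotter.cut_out(cam,n)[:2]:
            if r['score']<.3: continue
            p=pts(c,r['region'])
            o=f"{cam} {n} {r['score']:.2f} box {np.round(r['box']).tolist()} n={len(p)} "
            if len(p)<10: print(o); continue
            zmax=np.percentile(p[:,2],97)
            o+=f"z {p[:,2].min():.3f} {zmax:.3f} "
            if n.startswith('dock'):
                q=p[p[:,2]>-.01]
                (a,b),(w,h),an=cv2.minAreaRect((q[:,:2]*1000).astype(np.float32)); o+=f"rect {a:.0f} {b:.0f} {w:.0f} {h:.0f} {an:.1f}"
            else:
                t=p[p[:,2]>zmax-.008]; mm=(t[:,:2].min(0)+t[:,:2].max(0))/2
                o+=f"cap mean {t[:,:2].mean(0).round(4)} mid {mm.round(4)}"
                t=p[(p[:,2]>.01)&(p[:,2]<.062)]
                if len(t)>10:
                    (a,b),(w,h),an=cv2.minAreaRect((t[:,:2]*1000).astype(np.float32)); o+=f" body {len(t)} rect {a:.0f} {b:.0f} {w:.0f} {h:.0f} {an:.1f}"
            print(o)
E
python3 m.py
python3 - <<'E'
import cv2
i=cv2.imread('pics/top0.png')[110:280,150:490]; cv2.imwrite('pics/topz.png',cv2.resize(i,(780,390),interpolation=cv2.INTER_CUBIC))
i=cv2.imread('pics/side0.png')[120:350,200:410]; cv2.imwrite('pics/sidez.png',cv2.resize(i,(540,590),interpolation=cv2.INTER_CUBIC))
E
```

```text
top flask_green 0.62 box [350.0, 131.0, 367.0, 153.0] n=181 z 0.009 0.095 cap mean [ 0.6847 -0.1028] mid [ 0.686  -0.1024] body 74 rect 671 -98 22 18 72.3
top flask_yellow 0.53 box [279.0, 132.0, 293.0, 156.0] n=242 z 0.000 0.096 cap mean [0.681  0.0841] mid [0.6815 0.085 ] body 102 rect 681 84 50 25 3.7
top flask_blue 0.86 box [208.0, 146.0, 227.0, 174.0] n=305 z -0.002 0.096 cap mean [0.6393 0.2783] mid [0.6397 0.2785] body 141 rect 638 278 47 25 22.0
top flask_red 0.64 box [277.0, 206.0, 290.0, 229.0] n=235 z -0.002 0.096 cap mean [0.4838 0.0875] mid [0.4836 0.0874] body 104 rect 483 87 49 23 0.5
top flask_red 0.54 box [346.0, 222.0, 362.0, 239.0] n=248 z -0.002 0.094 cap mean [ 0.4505 -0.0948] mid [ 0.4512 -0.095 ] body 83 rect 448 -94 41 43 29.9
top flask_white 0.58 box [451.0, 190.0, 475.0, 214.0] n=379 z -0.001 0.096 cap mean [ 0.5231 -0.3821] mid [ 0.5234 -0.3829] body 206 rect 524 -382 25 51 84.7
top flask_white 0.49 box [209.0, 145.0, 225.0, 172.0] n=254 z 0.011 0.096 cap mean [0.6384 0.2774] mid [0.6388 0.2783] body 119 rect 639 278 47 24 22.4
top bottle 0.65 box [345.0, 2
[... 1694 characters left out ...]
[0.6413 0.2815] body 531 rect 641 282 50 25 22.3
side bottle 0.68 box [347.0, 164.0, 365.0, 198.0] n=457 z -0.002 0.091 cap mean [ 0.4524 -0.0905] mid [ 0.4522 -0.096 ] body 279 rect 458 -145 44 152 6.4
side dock_green 0.63 box [334.0, 256.0, 374.0, 285.0] n=969 z -0.002 0.019 rect 431 243 84 87 85.6
side dock_yellow 0.80 box [272.0, 297.0, 325.0, 345.0] n=1470 z -0.003 0.018 rect 518 383 72 99 54.5
side dock_blue 0.85 box [289.0, 162.0, 315.0, 176.0] n=308 z -0.001 0.018 rect 649 -256 80 105 12.8
side dock_red 0.70 box [360.0, 162.0, 392.0, 183.0] n=370 z -0.002 0.018 rect 392 -254 109 83 71.9
side dock_red 0.60 box [271.0, 156.0, 286.0, 189.0] n=496 z -0.003 0.093 rect 721 -203 56 261 18.6
```

View pics/topz.png

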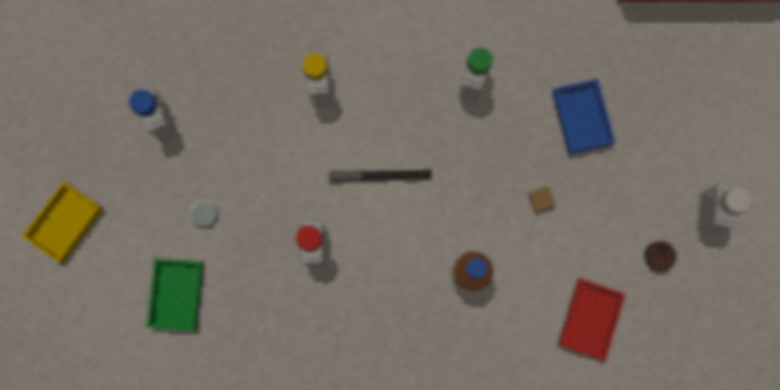

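View pics/sidez.png

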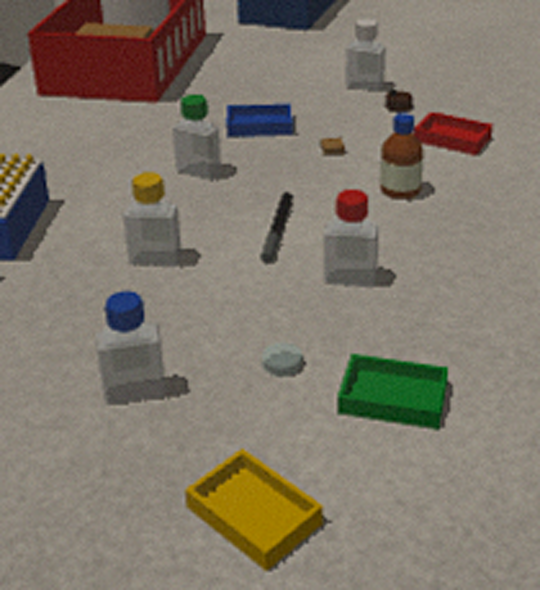

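Both views agree on the heights: caps top out at about 95 mm and dock rims at about 19 mm. I'll refine the dock and red-flask poses by fusing the clouds from the two views.

```bash
cat > f.py <<'E'
from h import *
P={}
C0={'flask_green':(.687,-.102),'flask_yellow':(.682,.085),'flask_blue':(.64,.28),'flask_red':(.484,.088),'dock_green':(.429,.256),'dock_yellow':(.516,.391),'dock_blue':(.642,-.237),'dock_red':(.397,-.24)}
for cam in ['top','side']: P[cam]=pts(cams.snapshot(cam))
for n,c in C0.items():
    for cams_ in (['top'],['side'],['top','side']):
        p=np.vstack([P[k] for k in cams_]); p=p[np.hypot(p[:,0]-c[0],p[:,1]-c[1])<.055]
        lo,hi=(.012,.03) if n[0]=='d' else (.012,.058)
        L,W=(.082,.056) if n[0]=='d' else (.05,.025)
        t=p[(p[:,2]>lo)&(p[:,2]<hi)][:,:2]
        # best outline: distance of points to rectangle outline, robust
        from scipy.optimize import least_squares
        def res(v):
            a=v[2];d=t-v[:2];x=np.abs(d@[np.cos(a),np.sin(a)])-L/2;y=np.abs(d@[-np.sin(a),np.cos(a)])-W/2
            if n[0]=='d':
                # wall band 4mm
                inside=np.minimum(-x,-y); out=np.hypot(np.maximum(x,0),np.maximum(y,0))
                return np.where(inside>0,np.maximum(inside-.004,0),out)
            return np.where((x<0)&(y<0),np.maximum(x,y),np.hypot(np.maximum(x,0),np.maximum(y,0)))
        best=min((least_squares(res,[*t.mean(0),a],loss='soft_l1',f_scale=.002) for a in np.radians(np.arange(-90,90,15))),key=lambda r:r.cost)
        v=best.x; print(n,cams_,len(t),'xy',v[:2].round(4),'yaw',round((np.degrees(v[2])+90)%180-90,1),'rms',(1000*np.sqrt(2*best.cost/len(t))).round(1))
E
python3 f.py
cat > g.py <<'E'
# remaining move to target: python3 g.py x y z yawdeg
import sys; from h import *
from scipy.spatial.transform import Rotation as R
s=readout.sense(); x,y,z,a=map(float,sys.argv[1:5]); q=s['tool_rot']; Rn=R.from_quat([q[1],q[2],q[3],q[0]])
Rt=R.from_euler('z',np.radians(a))*R.from_euler('x',np.pi)
d=Rn.inv().apply(np.array([x,y,z])-s['eef_pos'])*100
X=Rn.apply([1,0,0]); print('t',round(s['time_s'],2),'pos',s['eef_pos'].round(4),'yaw',round(np.degrees(np.arctan2(X[1],X[0])),1),'q',s['q'].round(2),'w',round(s['gripper_width']*9.4,2),'F',s['contact_force'].round(1))
print('shift cm',d.round(2),'rotvec',(Rn.inv()*Rt).as_rotvec().round(3))
E
python3 g.py .687 -.102 .20 162
```

```text
flask_green ['top'] 59 xy [ 0.688  -0.1036] yaw -19.4 rms 1.1
flask_green ['side'] 254 xy [ 0.6896 -0.1046] yaw -19.5 rms 1.3
flask_green ['top', 'side'] 313 xy [ 0.6888 -0.1043] yaw -19.5 rms 1.4
flask_yellow ['top'] 66 xy [0.6825 0.0845] yaw 3.0 rms 0.7
flask_yellow ['side'] 344 xy [0.6844 0.0836] yaw 3.2 rms 1.2
flask_yellow ['top', 'side'] 410 xy [0.6835 0.0836] yaw 3.2 rms 1.2
flask_blue ['top'] 101 xy [0.6406 0.2798] yaw 23.1 rms 1.0
flask_blue ['side'] 439 xy [0.6418 0.2787] yaw 22.6 rms 1.0
flask_blue ['top', 'side'] 540 xy [0.6412 0.2786] yaw 22.5 rms 1.1
flask_red ['top'] 59 xy [0.4839 0.0887] yaw 1.6 rms 0.6
flask_red ['side'] 337 xy [0.4858 0.0876] yaw 2.3 rms 1.2
flask_red ['top', 'side'] 396 xy [0.4847 0.0877] yaw 2.7 rms 1.2
dock_green ['top'] 182 xy [0.4278 0.2539] yaw -3.9 rms 0.1
dock_green ['side'] 312 xy [0.4296 0.2541] yaw -3.6 rms 0.5
dock_green ['top', 'side'] 494 xy [0.4288 0.254 ] yaw -3.8 rms 0.4
dock_yellow ['top'] 197 xy [0.5148 0.3926] yaw -34.2 rms 0.2
dock_yellow ['side'] 457 xy [0.5164 0.3927] yaw -33.9 rms 0.2
dock_yellow ['top', 'side'] 654 xy [0.516  0.3925] yaw -34.2 rms 0.3
dock_blue ['top'] 177 xy [ 0.6424 -0.2357] yaw 12.4 rms 0.2
dock_blue ['side'] 108 xy [ 0.6446 -0.2351] yaw 10.8 rms 1.0
dock_blue ['top', 'side'] 285 xy [ 0.6426 -0.2355] yaw 11.9 rms 0.6
dock_red ['top'] 179 xy [ 0.3973 -0.2356] yaw -19.2 rms 0.1
dock_red ['side'] 124 xy [ 0.3991 -0.2348] yaw -20.0 rms 0.8
dock_red ['top', 'side'] 303 xy [ 0.3979 -0.2349] yaw -19.3 rms 0.6
t 1.35 pos [ 0.1869 -0.5173  0.2275] yaw 19.9 q [-1.29  0.3   1.52  0.    1.32 -0.07] w 9.42 F [-0.2  0.5 -0.2]
shift cm [ 61.14 -22.06   2.75] rotvec [ 0.     0.    -2.481]
```

Call:
{"fn": "play_rows", "kwargs": {
  "series": [
    [61.3, -22.1, 2.7, 0, 0, -2.455, 6],
    [61.3, -22.1, 2.7, 0, 0, -2.455, 6],
    [61.3, -22.1, 2.7, 0, 0, -2.455, 6],
    [61.3, -22.1, 2.7, 0, 0, -2.455, 6],
    [61.3, -22.1, 2.7, 0, 0, -2.455, 6]
  ],
  "squeeze": 15
}}

```text
time_s: 1.85
eef_pos: [0.3804, -0.3562, 0.2173]
tool_rot: [0.0, 0.852, 0.524, 0.0]
contact_force: [-0.0, -1.3, -0.2]
gripper_width: 0.647
```

```bash
python3 g.py .6888 -.1035 .20 160.5
```

```text
t 1.85 pos [ 0.3804 -0.3562  0.2173] yaw 63.2 q [-0.82  0.24  1.62  0.    1.28 -0.35] w 6.08 F [-0.  -1.3 -0.2]
shift cm [36.46 16.12  1.73] rotvec [ 0.000e+00  1.000e-03 -1.698e+00]
```

Behaves as expected.

Call:
{"fn": "play_rows", "kwargs": {
  "series": [
    [36.5, 16.1, 1.7, 0, 0, -1.698, 6],
    [36.5, 16.1, 1.7, 0, 0, -1.698, 6],
    [36.5, 16.1, 1.7, 0, 0, -1.698, 6],
    [36.5, 16.1, 1.7, 0, 0, -1.698, 6],
    [36.5, 16.1, 1.7, 0, 0, -1.698, 6]
  ]
}}

```text
time_s: 2.35
eef_pos: [0.5735, -0.1974, 0.2066]
tool_rot: [0.0, 0.601, 0.8, -0.0]
contact_force: [0.5, -0.5, 0.6]
gripper_width: 0.636
```

```bash
python3 g.py .6888 -.1035 .20 160.5
```

```text
t 2.35 pos [ 0.5735 -0.1974  0.2066] yaw 106.2 q [-0.39  0.44  1.38 -0.    1.32 -0.67] w 5.98 F [ 0.5 -0.5  0.6]
shift cm [ 5.81 13.69  0.66] rotvec [-0.     0.    -0.948]
```

Call:
{"fn": "play_rows", "kwargs": {
  "series": [
    [5.8, 13.7, 0.7, 0, 0, -0.948, 6],
    [5.8, 13.7, 0.7, 0, 0, -0.948, 6],
    [5.8, 13.7, 0.7, 0, 0, -0.948, 6],
    [5.8, 13.7, 0.7, 0, 0, -0.948, 6],
    [5.8, 13.7, 0.7, 0, 0, -0.948, 6]
  ]
}}

```text
time_s: 2.85
eef_pos: [0.6896, -0.102, 0.1983]
tool_rot: [-0.001, 0.265, 0.964, -0.0]
contact_force: [0.1, -0.6, -0.6]
gripper_width: 0.639
```

```bash
python3 g.py .6888 -.1035 .20 160.5
```

```text
t 2.85 pos [ 0.6896 -0.102   0.1983] yaw 149.3 q [-0.2   0.66  1.06 -0.    1.42 -1.23] w 6.0 F [ 0.1 -0.6 -0.6]
shift cm [-0.01 -0.16 -0.17] rotvec [-0.001 -0.001 -0.196]
```

Call:
{"fn": "play_rows", "kwargs": {
  "series": [
    [0, -0.15, -0.2, 0, 0, -0.1, 6],
    [0, -0.15, -0.2, 0, 0, -0.196, 6],
    [0, -0.15, -0.2, 0, 0, -0.196, 6]
  ]
}}

```text
time_s: 3.15
eef_pos: [0.6888, -0.1033, 0.2001]
tool_rot: [-0.001, 0.169, 0.986, -0.0]
contact_force: [0.8, -0.6, 0.5]
gripper_width: 0.639
```

```bash
python3 g.py .6888 -.1035 .051 160.5; python3 - <<'E'
from h import *
c=cams.snapshot('wrist'); save(c,'w1')
p=pts(c); p=p[np.hypot(p[:,0]-.6888,p[:,1]+.1035)<.045]
t=p[(p[:,2]>.085)&(p[:,2]<.1)]; print(len(t),t.mean(0),(t.min(0)+t.max(0))/2,t.min(0),t.max(0))
E
```

```text
t 3.15 pos [ 0.6888 -0.1033  0.2001] yaw 160.6 q [-0.2   0.66  1.06 -0.    1.42 -1.43] w 6.0 F [ 0.8 -0.6  0.5]
shift cm [-3.000e-02 -1.000e-02  1.491e+01] rotvec [-0.    -0.001  0.001]
915 [ 0.68673661 -0.1063716   0.09346984] [ 0.68808961 -0.10687573  0.09048711] [ 0.67342991 -0.12150716  0.08509881] [ 0.7027493  -0.09224429  0.09587541]
```

View pics/w1.png

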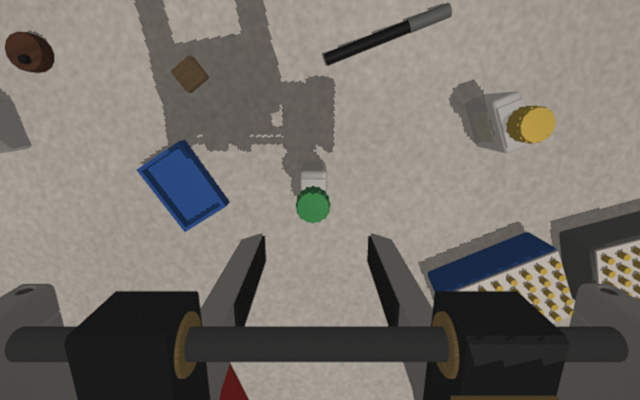

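The wrist view shows the green cap at (313,205), midway between the fingers (mid about 316) and aligned. The way down is clear.

Call:
{"fn": "play_rows", "kwargs": {
  "series": [
    [0, 0, 4, 0, 0, 0, 6],
    [0, 0, 8, 0, 0, 0, 6],
    [0, 0, 12, 0, 0, 0, 6],
    [0, 0, 14.2, 0, 0, 0, 6],
    [0, 0, 14.9, 0, 0, 0, 6]
  ]
}}

```text
time_s: 3.7
eef_pos: [0.6873, -0.1031, 0.0481]
tool_rot: [-0.003, 0.172, 0.985, -0.0]
contact_force: [0.2, -0.3, -0.1]
gripper_width: 0.638
```

Call:
{"fn": "play_rows", "kwargs": {
  "series": [
    [0, 0, 0, 0, 0, 0, 4],
    [0, 0, 0, 0, 0, 0, 3],
    [0, 0, 0, 0, 0, 0, 2.3],
    [0, 0, 0, 0, 0, 0, 1.5],
    [0, 0, 0, 0, 0, 0, 1.5]
  ],
  "squeeze": 12
}}

```text
time_s: 4.2
eef_pos: [0.6878, -0.1032, 0.0492]
tool_rot: [-0.002, 0.172, 0.985, -0.0]
contact_force: [0.2, -0.0, 3.1]
gripper_width: 0.297
```

Call:
{"fn": "play_rows", "kwargs": {
  "series": [
    [0, 0, 0, 0, 0, 0, 1.5],
    [0, 0, -1, 0, 0, 0, 1.5],
    [0, 0, -4, 0, 0, 0, 1.5],
    [0, 0, -8, 0, 0, 0, 1.5],
    [0, 0, -12, 0, 0, 0, 1.5]
  ]
}}

```text
time_s: 4.7
eef_pos: [0.688, -0.1032, 0.1711]
tool_rot: [-0.002, 0.172, 0.985, -0.0]
contact_force: [0.1, 0.8, 0.3]
gripper_width: 0.297
```

```bash
python3 g.py .4285 .254 .18 176.2; python3 - <<'E'
from h import *
c=cams.snapshot('side'); save(c,'s1')
E
```

```text
t 4.7 pos [ 0.688  -0.1032  0.1711] yaw 160.2 q [-0.2   0.68  1.1  -0.    1.37 -1.43] w 2.79 F [0.1 0.8 0.3]
shift cm [36.51 24.82 -0.75] rotvec [-0.    -0.004 -0.279]
```

View pics/s1.png

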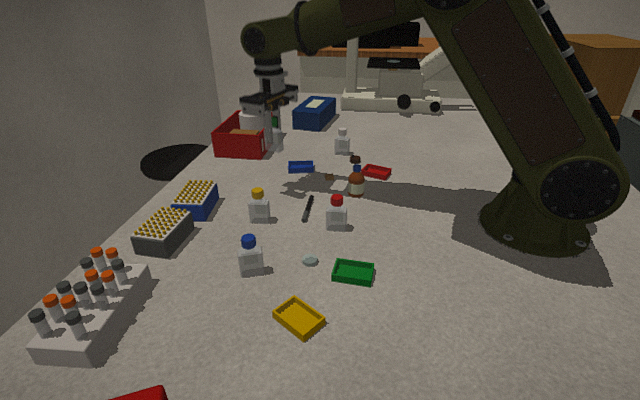

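The green flask is held, with a width of 2.79 cm, close to the 28 mm cap. It hangs in the gripper at about (277,140). Carrying it to the dock.

Call:
{"fn": "play_rows", "kwargs": {
  "series": [
    [1.7, 1.1, -0.8, 0, 0, -0.02, 1.5],
    [5, 3.4, -0.8, 0, 0, -0.06, 1.5],
    [8.3, 5.6, -0.8, 0, 0, -0.1, 1.5],
    [11.6, 7.9, -0.8, 0, 0, -0.14, 1.5],
    [14.9, 10.1, -0.8, 0, 0, -0.18, 1.5]
  ]
}}

```text
time_s: 5.25
eef_pos: [0.5829, 0.043, 0.1872]
tool_rot: [0.003, 0.082, 0.997, -0.0]
contact_force: [1.2, 1.0, -1.4]
gripper_width: 0.297
```

```bash
python3 g.py .4285 .254 .18 176.2
```

```text
t 5.25 pos [0.5829 0.043  0.1872] yaw 170.6 q [ 0.01  0.41  1.47 -0.    1.26 -1.39] w 2.79 F [ 1.2  1.  -1.4]
shift cm [18.68 18.29  0.59] rotvec [-0.001  0.006 -0.098]
```

Call:
{"fn": "play_rows", "kwargs": {
  "series": [
    [4, 3.9, 0.3, 0, 0, -0.02, 1.5],
    [8, 7.8, 0.5, 0, 0, -0.05, 1.5],
    [12, 11.7, 0.6, 0, 0, -0.07, 1.5],
    [16, 15.6, 0.6, 0, 0, -0.09, 1.5],
    [18.7, 18.3, 0.6, 0, 0, -0.098, 1.5]
  ]
}}

```text
time_s: 5.75
eef_pos: [0.4347, 0.2446, 0.1807]
tool_rot: [0.004, 0.033, 0.999, -0.0]
contact_force: [-0.4, 1.3, -0.5]
gripper_width: 0.29
```

Call:
{"fn": "play_rows", "kwargs": {
  "series": [
    [0, 0, 0, 0, 0, 0, 1.5],
    [0, 0, 0, 0, 0, 0, 1.5]
  ]
}}

```text
time_s: 5.95
eef_pos: [0.4343, 0.2453, 0.1814]
tool_rot: [0.004, 0.032, 0.999, -0.0]
contact_force: [0.5, -0.1, -0.1]
gripper_width: 0.293
```

```bash
python3 g.py .4285 .254 .18 176.2; cat > v.py <<'E'
import sys; from h import *
cam,n,x0,y0,x1,y1=sys.argv[1],sys.argv[2],*map(int,sys.argv[3:7])
c=cams.snapshot(cam); i=c['image'][y0:y1,x0:x1]; k=min(780/(x1-x0),580/(y1-y0))
cv2.imwrite(f'pics/{n}.png',cv2.cvtColor(cv2.resize(i,None,fx=k,fy=k,interpolation=cv2.INTER_CUBIC),cv2.COLOR_RGB2BGR))
E
python3 v.py side s2 220 120 480 330
```

```text
t 5.95 pos [0.4343 0.2453 0.1814] yaw 176.4 q [ 0.44  0.23  1.72 -0.    1.18 -1.06] w 2.76 F [ 0.5 -0.1 -0.1]
shift cm [0.64 0.83 0.14] rotvec [-0.     0.008  0.003]
```

View pics/s2.png

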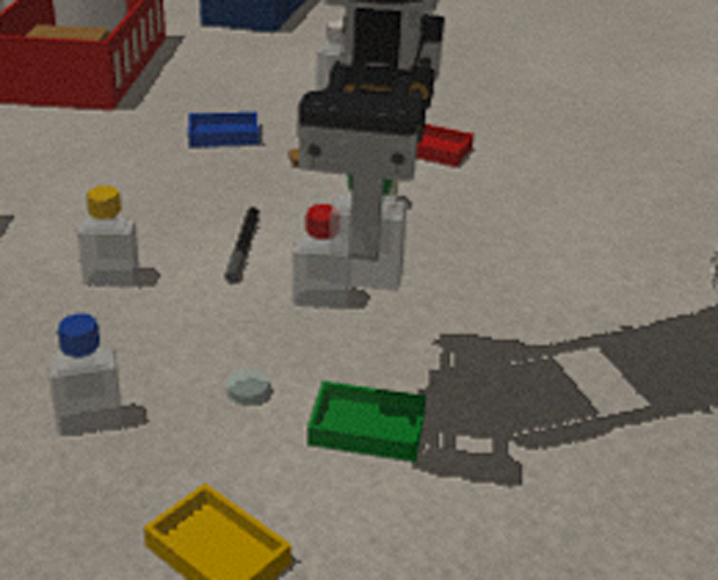

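The flask hangs upright in the gripper, seen at crop (375,230). I'll correct the 1 cm residual, then lower it.

Call:
{"fn": "play_rows", "kwargs": {
  "series": [
    [0.6, 0.8, 0.1, 0, 0.008, 0, 1.5],
    [0.7, 0.9, 2.5, 0, 0.008, 0, 1.5],
    [0.7, 0.9, 5, 0, 0.008, 0, 1.5],
    [0.7, 0.9, 7.5, 0, 0.008, 0, 1.5],
    [0.7, 0.9, 7.5, 0, 0.008, 0, 1.5]
  ]
}}

```text
time_s: 6.5
eef_pos: [0.4283, 0.2527, 0.1035]
tool_rot: [-0.002, 0.033, 0.999, -0.001]
contact_force: [0.7, -0.3, 0.1]
gripper_width: 0.295
```

```bash
python3 g.py .4285 .254 .056 176.2
```

```text
t 6.5 pos [0.4283 0.2527 0.1035] yaw 176.2 q [ 0.46  0.33  1.79 -0.    1.02 -1.04] w 2.77 F [ 0.7 -0.3  0.1]
shift cm [-0.04  0.15  4.75] rotvec [-0.003 -0.005 -0.   ]
```

Call:
{"fn": "play_rows", "kwargs": {
  "series": [
    [0, 0.1, 1.5, 0, 0, 0, 1.5],
    [0, 0.1, 3, 0, 0, 0, 1.5],
    [0, 0.1, 4, 0, 0, 0, 1.5],
    [0, 0.1, 4.6, 0, 0, 0, 1.5],
    [0, 0.1, 4.7, 0, 0, 0, 1.5]
  ]
}}

```text
time_s: 7.0
eef_pos: [0.4283, 0.2535, 0.0565]
tool_rot: [-0.003, 0.034, 0.999, -0.001]
contact_force: [-0.2, 0.4, 0.1]
gripper_width: 0.298
```

```bash
python3 g.py .4285 .254 .0545 176.2; python3 v.py side s3 280 180 430 300
```

```text
t 7.0 pos [0.4283 0.2535 0.0565] yaw 176.2 q [ 0.46  0.41  1.82 -0.    0.92 -1.04] w 2.8 F [-0.2  0.4  0.1]
shift cm [-0.02  0.06  0.2 ] rotvec [-0.003 -0.005 -0.001]
```

View pics/s3.png

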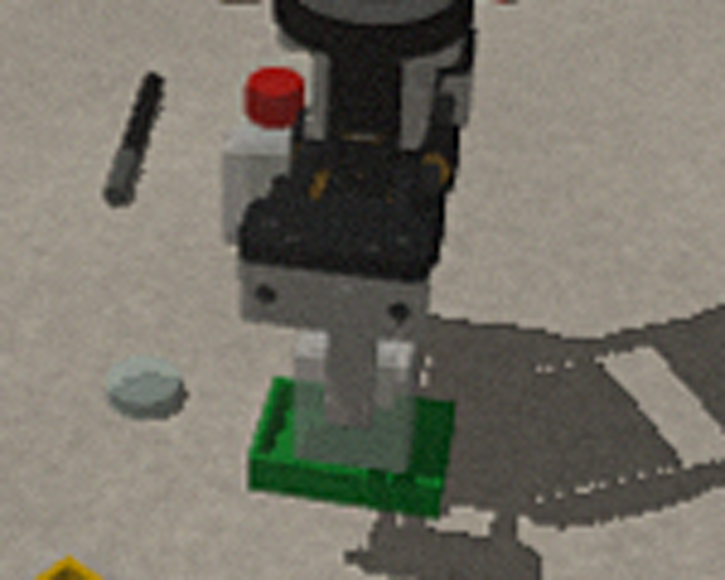

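The flask is in the green pocket (crop about (355,430)), clear of the walls. Setting it down and opening.

Call:
{"fn": "play_rows", "kwargs": {
  "series": [
    [0, 0, 0.2, 0, 0, 0, 1.5],
    [0, 0, 0.2, 0, 0, 0, 1.5],
    [0, 0, 0.2, 0, 0, 0, 3.2],
    [0, 0, 0.2, 0, 0, 0, 4],
    [0, 0, 0.2, 0, 0, 0, 5.5]
  ]
}}

```text
time_s: 7.55
eef_pos: [0.4284, 0.2536, 0.0549]
tool_rot: [-0.002, 0.033, 0.999, -0.001]
contact_force: [-0.5, -0.2, -0.4]
gripper_width: 0.479
```

Call:
{"fn": "play_rows", "kwargs": {
  "series": [
    [0, 0, 0, 0, 0, 0, 5.5],
    [0, 0, -2, 0, 0, 0, 6],
    [0, 0, -6, 0, 0, 0, 6],
    [0, 0, -10, 0, 0, 0, 6],
    [0, 0, -14, 0, 0, 0, 6]
  ]
}}

```text
time_s: 8.05
eef_pos: [0.4288, 0.2538, 0.1965]
tool_rot: [-0.002, 0.033, 0.999, -0.001]
contact_force: [0.7, 0.2, -0.5]
gripper_width: 0.638
```

```bash
python3 g.py .683 .084 .195 183.2;  python3 v.py side s4 220 120 480 330
```

```text
t 8.05 pos [0.4288 0.2538 0.1965] yaw 176.2 q [ 0.46  0.22  1.7  -0.    1.23 -1.04] w 6.0 F [ 0.7  0.2 -0.5]
shift cm [-26.5  -15.24   0.08] rotvec [-0.002 -0.005 -0.123]
```

View pics/s4.png

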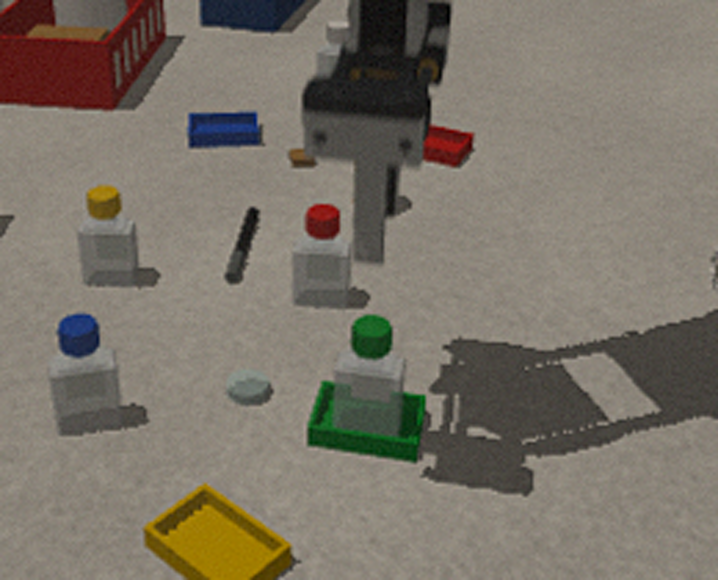

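Green stands upright in its dock (crop (370,380)). Yellow is next.

Call:
{"fn": "play_rows", "kwargs": {
  "series": [
    [-6, -3.5, 0, 0, 0, -0.05, 6],
    [-26.5, -15.2, 0, 0, 0.005, -0.123, 6],
    [-26.5, -15.2, 0, 0, 0.005, -0.123, 6],
    [-26.5, -15.2, 0, 0, 0.005, -0.123, 6],
    [-26.5, -15.2, 0, 0, 0.005, -0.123, 6]
  ]
}}

```text
time_s: 8.6
eef_pos: [0.6391, 0.1153, 0.2028]
tool_rot: [-0.001, -0.028, 1.0, 0.001]
contact_force: [-0.2, 1.2, 0.5]
gripper_width: 0.633
```

Call:
{"fn": "play_rows", "kwargs": {
  "series": [
    [0, 0, 0, 0, 0, 0, 6]
  ]
}}

```text
time_s: 8.7
eef_pos: [0.6419, 0.1116, 0.201]
tool_rot: [-0.001, -0.026, 1.0, 0.001]
contact_force: [-0.9, 0.9, -0.7]
gripper_width: 0.637
```

```bash
python3 g.py .683 .084 .195 183.2
```

```text
t 8.7 pos [0.6419 0.1116 0.201 ] yaw -177.0 q [ 0.12  0.55  1.23  0.    1.36 -1.51] w 5.99 F [-0.9  0.9 -0.7]
shift cm [-3.96 -2.97  0.58] rotvec [ 0.001 -0.003 -0.004]
```

Call:
{"fn": "play_rows", "kwargs": {
  "series": [
    [-4, -3, 0.6, 0, 0, 0, 6],
    [-4, -3, 0.6, 0, 0, 0, 6],
    [-4, -3, 0.6, 0, 0, 0, 6]
  ]
}}

```text
time_s: 9.0
eef_pos: [0.6835, 0.0834, 0.1937]
tool_rot: [-0.002, -0.026, 1.0, 0.001]
contact_force: [-1.0, 0.5, -0.1]
gripper_width: 0.638
```

```bash
python3 g.py .683 .084 .051 183.2; cat > wc.py <<'E'
import sys; from h import *
x,y=map(float,sys.argv[1:3]); c=cams.snapshot('wrist'); save(c,sys.argv[3])
p=pts(c); p=p[np.hypot(p[:,0]-x,p[:,1]-y)<.045]
t=p[(p[:,2]>.085)&(p[:,2]<.1)]; print(len(t),((t.min(0)+t.max(0))/2).round(4),t.max(0).round(4))
E
python3 wc.py .683 .084 w2
```

```text
t 9.0 pos [0.6835 0.0834 0.1937] yaw -177.1 q [ 0.07  0.64  1.1   0.    1.4  -1.55] w 6.0 F [-1.   0.5 -0.1]
shift cm [-0.02  0.05 14.27] rotvec [ 0.001 -0.004 -0.005]
963 [0.6826 0.0816 0.0905] [0.6975 0.0961 0.0958]
```

View pics/w2.png

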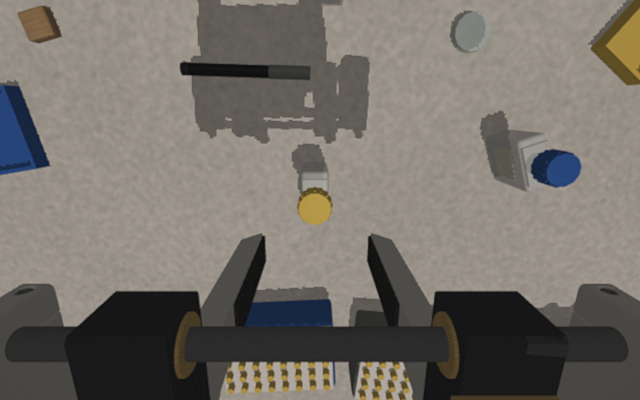

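The yellow cap at (314,207) is centred between the fingers. Descending and gripping.

Call:
{"fn": "play_rows", "kwargs": {
  "series": [
    [0, 0, 4, 0, 0, 0, 6],
    [0, 0, 8, 0, 0, 0, 6],
    [0, 0, 12, 0, 0, 0, 6],
    [0, 0, 13.7, 0, 0, 0, 6],
    [0, 0, 14.3, 0, 0, 0, 6]
  ]
}}

```text
time_s: 9.55
eef_pos: [0.6817, 0.0852, 0.0507]
tool_rot: [-0.002, -0.027, 1.0, 0.001]
contact_force: [-0.5, -0.6, -0.0]
gripper_width: 0.637
```

Call:
{"fn": "play_rows", "kwargs": {
  "series": [
    [0, 0, 0, 0, 0, 0, 4],
    [0, 0, 0, 0, 0, 0, 3],
    [0, 0, 0, 0, 0, 0, 2.3],
    [0, 0, 0, 0, 0, 0, 1.5],
    [0, 0, 0, 0, 0, 0, 1.5]
  ]
}}

```text
time_s: 10.05
eef_pos: [0.6821, 0.0852, 0.0516]
tool_rot: [-0.002, -0.027, 1.0, 0.001]
contact_force: [-0.8, 0.0, 3.5]
gripper_width: 0.297
```

Call:
{"fn": "play_rows", "kwargs": {
  "series": [
    [0, 0, 0, 0, 0, 0, 1.5],
    [0, 0, -1, 0, 0, 0, 1.5],
    [0, 0, -4, 0, 0, 0, 1.5],
    [0, 0, -8, 0, 0, 0, 1.5],
    [0, 0, -12, 0, 0, 0, 1.5]
  ]
}}

```text
time_s: 10.55
eef_pos: [0.6822, 0.085, 0.1735]
tool_rot: [-0.002, -0.026, 1.0, 0.001]
contact_force: [0.3, -0.3, -0.4]
gripper_width: 0.294
```

```bash
python3 g.py .5155 .3925 .18 145.8
```

```text
t 10.55 pos [0.6822 0.085  0.1735] yaw -177.0 q [ 0.07  0.66  1.13  0.    1.36 -1.55] w 2.76 F [ 0.3 -0.3 -0.4]
shift cm [15.03 31.59 -0.55] rotvec [ 0.    -0.004  0.65 ]
```

Call:
{"fn": "play_rows", "kwargs": {
  "series": [
    [1.2, 2.6, -0.8, 0, 0, 0.06, 1.5],
    [3, 6.3, -1, 0, 0, 0.13, 1.5],
    [4.7, 10, -1, 0, 0, 0.2, 1.5],
    [6.4, 13.6, -1, 0, 0, 0.28, 1.5],
    [8.2, 17.2, -1, 0, 0, 0.36, 1.5]
  ]
}}

```text
time_s: 11.05
eef_pos: [0.5904, 0.2536, 0.1849]
tool_rot: [-0.002, 0.155, 0.988, 0.0]
contact_force: [0.9, 0.6, -0.5]
gripper_width: 0.296
```

```bash
python3 g.py .5155 .3925 .18 145.8
```

```text
t 11.05 pos [0.5904 0.2536 0.1849] yaw 162.2 q [ 0.35  0.54  1.28  0.    1.32 -0.91] w 2.79 F [ 0.9  0.6 -0.5]
shift cm [11.37 10.93  0.53] rotvec [-0.    -0.004  0.286]
```

Call:
{"fn": "play_rows", "kwargs": {
  "series": [
    [3, 3, 0.3, 0, 0, 0.08, 1.5],
    [6, 5.8, 0.5, 0, 0, 0.16, 1.5],
    [9, 8.6, 0.5, 0, 0, 0.24, 1.5],
    [11.4, 10.9, 0.5, 0, 0, 0.286, 1.5],
    [11.4, 10.9, 0.5, 0, 0, 0.286, 1.5]
  ]
}}

```text
time_s: 11.55
eef_pos: [0.513, 0.3955, 0.181]
tool_rot: [-0.002, 0.293, 0.956, 0.001]
contact_force: [-0.2, -1.2, -0.3]
gripper_width: 0.293
```

```bash
python3 g.py .5155 .3925 .18 145.8
```

```text
t 11.55 pos [0.513  0.3955 0.181 ] yaw 146.0 q [ 0.6   0.56  1.27  0.    1.32 -0.38] w 2.76 F [-0.2 -1.2 -0.3]
shift cm [-0.38 -0.1   0.1 ] rotvec [-0.    -0.004  0.003]
```

Call:
{"fn": "play_rows", "kwargs": {
  "series": [
    [-0.3, -0.1, 0.1, 0, 0, 0, 1.5],
    [-0.3, -0.1, 2.5, 0, 0, 0, 1.5],
    [-0.3, -0.1, 5, 0, 0, 0, 1.5],
    [-0.3, -0.1, 7.5, 0, 0, 0, 1.5],
    [-0.3, -0.1, 7.5, 0, 0, 0, 1.5]
  ]
}}

```text
time_s: 12.05
eef_pos: [0.5141, 0.391, 0.1029]
tool_rot: [-0.004, 0.293, 0.956, -0.002]
contact_force: [0.0, -0.4, -0.8]
gripper_width: 0.3
```

```bash
python3 g.py .5155 .3925 .0585 145.8
```

```text
t 12.05 pos [0.5141 0.391  0.1029] yaw 145.9 q [ 0.59  0.63  1.34  0.    1.18 -0.39] w 2.82 F [ 0.  -0.4 -0.8]
shift cm [-0.06  0.22  4.43] rotvec [-0.005 -0.006  0.002]
```

Call:
{"fn": "play_rows", "kwargs": {
  "series": [
    [0, 0.2, 1.5, 0, 0, 0, 1.5],
    [0, 0.2, 3, 0, 0, 0, 1.5],
    [0, 0.2, 4, 0, 0, 0, 1.5],
    [0, 0.2, 4.4, 0, 0, 0, 1.5],
    [0, 0.2, 4.4, 0, 0, 0, 1.5]
  ]
}}

```text
time_s: 12.55
eef_pos: [0.5148, 0.3926, 0.0585]
tool_rot: [-0.004, 0.293, 0.956, -0.002]
contact_force: [-0.0, 0.7, 0.3]
gripper_width: 0.296
```

```bash
python3 g.py .5155 .3925 .0568 145.8; python3 v.py side s5 230 210 390 350
```

```text
t 12.55 pos [0.5148 0.3926 0.0585] yaw 145.9 q [ 0.59  0.69  1.36  0.    1.1  -0.38] w 2.78 F [-0.   0.7  0.3]
shift cm [-0.06  0.03  0.17] rotvec [-0.006 -0.006  0.002]
```

View pics/s5.png

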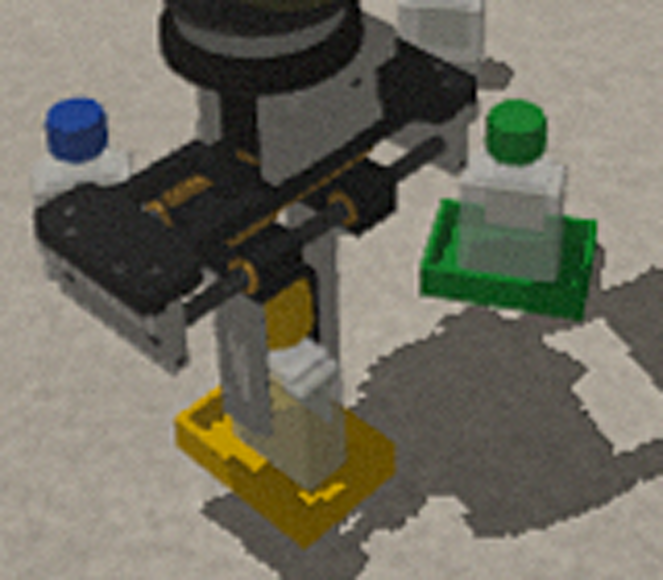

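The yellow flask is inside the yellow pocket (crop (310,430)). Releasing.

Call:
{"fn": "play_rows", "kwargs": {
  "series": [
    [0, 0, 0.2, 0, 0, 0, 1.5],
    [0, 0, 0.2, 0, 0, 0, 1.5],
    [0, 0, 0.2, 0, 0, 0, 3.2],
    [0, 0, 0.2, 0, 0, 0, 4],
    [0, 0, 0.2, 0, 0, 0, 5.5]
  ]
}}

```text
time_s: 13.1
eef_pos: [0.5151, 0.3928, 0.0572]
tool_rot: [-0.003, 0.293, 0.956, -0.001]
contact_force: [-0.4, 0.8, 0.4]
gripper_width: 0.474
```

Call:
{"fn": "play_rows", "kwargs": {
  "series": [
    [0, 0, 0, 0, 0, 0, 5.5],
    [0, 0, -2, 0, 0, 0, 6],
    [0, 0, -6, 0, 0, 0, 6],
    [0, 0, -10, 0, 0, 0, 6],
    [0, 0, -14, 0, 0, 0, 6]
  ]
}}

```text
time_s: 13.6
eef_pos: [0.516, 0.3928, 0.1989]
tool_rot: [-0.003, 0.293, 0.956, -0.001]
contact_force: [1.5, 0.3, -0.1]
gripper_width: 0.638
```

```bash
python3 g.py .641 .279 .195 202.7;  python3 v.py side s6 220 120 480 350
```

```text
t 13.6 pos [0.516  0.3928 0.1989] yaw 145.9 q [ 0.59  0.55  1.24  0.    1.36 -0.38] w 6.0 F [ 1.5  0.3 -0.1]
shift cm [-16.74  -2.42   0.31] rotvec [-0.002 -0.008 -0.991]
```

View pics/s6.png

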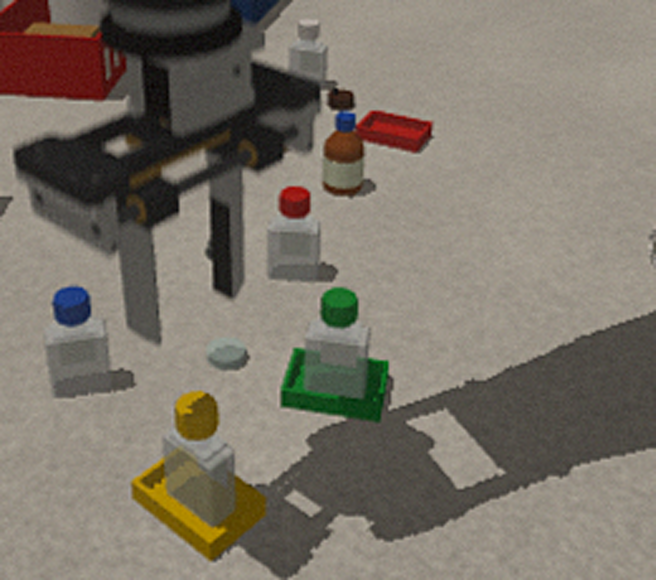

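Yellow stands upright in its dock (crop (200,460)), and green is still fine. Now blue.

Call:
{"fn": "play_rows", "kwargs": {
  "series": [
    [-5, -0.8, 0.3, 0, 0.005, -0.14, 6],
    [-8, -1.3, 0.3, 0, 0.005, -0.28, 6],
    [-11, -1.8, 0.3, 0, 0.005, -0.42, 6],
    [-14, -2.1, 0.3, 0, 0.005, -0.56, 6],
    [-16.7, -2.4, 0.3, 0, 0.005, -0.7, 6]
  ]
}}

```text
time_s: 14.15
eef_pos: [0.6435, 0.2794, 0.203]
tool_rot: [-0.002, -0.055, 0.998, 0.003]
contact_force: [-0.1, 0.5, -0.1]
gripper_width: 0.639
```

```bash
python3 g.py .641 .279 .195 202.7
```

```text
t 14.15 pos [0.6435 0.2794 0.203 ] yaw -173.7 q [ 0.35  0.67  1.04  0.01  1.43 -1.33] w 6.01 F [-0.1  0.5 -0.1]
shift cm [ 0.25 -0.01  0.8 ] rotvec [ 0.007 -0.003 -0.285]
```

Call:
{"fn": "play_rows", "kwargs": {
  "series": [
    [0.2, 0, 0.8, 0.007, -0.003, -0.14, 6],
    [0.2, 0, 0.8, 0.007, -0.003, -0.285, 6],
    [0.2, 0, 0.8, 0.007, -0.003, -0.285, 6],
    [0.2, 0, 0.8, 0.007, -0.003, -0.285, 6]
  ]
}}

```text
time_s: 14.55
eef_pos: [0.6415, 0.2793, 0.1951]
tool_rot: [0.0, -0.195, 0.981, -0.0]
contact_force: [-0.5, 0.8, -0.3]
gripper_width: 0.644
```

```bash
python3 g.py .641 .279 .051 202.7; python3 wc.py .641 .279 w3
```

```text
t 14.55 pos [0.6415 0.2793 0.1951] yaw -157.6 q [ 0.36  0.67  1.06 -0.    1.41 -1.6 ] w 6.05 F [-0.5  0.8 -0.3]
shift cm [ 6.000e-02 -1.000e-02  1.441e+01] rotvec [-0.     0.    -0.005]
955 [0.6399 0.2769 0.0908] [0.6541 0.2916 0.0964]
```

View pics/w3.png

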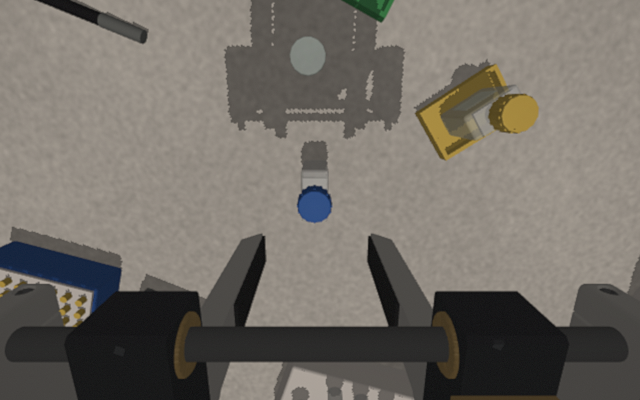

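The blue cap at (314,205) is centred. Descending and gripping.

Call:
{"fn": "play_rows", "kwargs": {
  "series": [
    [0, 0, 4, 0, 0, 0, 6],
    [0, 0, 8, 0, 0, 0, 6],
    [0, 0, 12, 0, 0, 0, 6],
    [0, 0, 13.8, 0, 0, 0, 6],
    [0, 0, 14.4, 0, 0, 0, 6]
  ]
}}

```text
time_s: 15.1
eef_pos: [0.641, 0.2792, 0.0496]
tool_rot: [-0.001, -0.194, 0.981, -0.0]
contact_force: [-0.5, 0.6, -0.3]
gripper_width: 0.639
```

Call:
{"fn": "play_rows", "kwargs": {
  "series": [
    [0, 0, 0, 0, 0, 0, 4],
    [0, 0, 0, 0, 0, 0, 3],
    [0, 0, 0, 0, 0, 0, 2.3],
    [0, 0, 0, 0, 0, 0, 1.5],
    [0, 0, 0, 0, 0, 0, 1.5]
  ]
}}

```text
time_s: 15.6
eef_pos: [0.6414, 0.2794, 0.0506]
tool_rot: [-0.0, -0.194, 0.981, -0.0]
contact_force: [0.7, -0.3, 3.9]
gripper_width: 0.296
```

Call:
{"fn": "play_rows", "kwargs": {
  "series": [
    [0, 0, 0, 0, 0, 0, 1.5],
    [0, 0, -1, 0, 0, 0, 1.5],
    [0, 0, -4, 0, 0, 0, 1.5],
    [0, 0, -8, 0, 0, 0, 1.5],
    [0, 0, -12, 0, 0, 0, 1.5]
  ]
}}

```text
time_s: 16.1
eef_pos: [0.6411, 0.2793, 0.1725]
tool_rot: [-0.0, -0.194, 0.981, -0.0]
contact_force: [0.4, 0.3, -0.2]
gripper_width: 0.3
```

```bash
python3 g.py .643 -.2355 .18 192
```

```text
t 16.1 pos [0.6411 0.2793 0.1725] yaw -157.6 q [ 0.36  0.68  1.09 -0.    1.37 -1.6 ] w 2.82 F [ 0.4  0.3 -0.2]
shift cm [ 19.41 -47.68  -0.72] rotvec [-0.    -0.001  0.181]
```

Call:
{"fn": "play_rows", "kwargs": {
  "series": [
    [0.8, -1.9, -0.8, 0, 0, 0.01, 1.5],
    [2.3, -5.6, -1, 0, 0, 0.03, 1.5],
    [3.8, -9.3, -1, 0, 0, 0.04, 1.5],
    [5.4, -13.2, -1, 0, 0, 0.06, 1.5],
    [7, -17.2, -1, 0, 0, 0.07, 1.5]
  ]
}}

```text
time_s: 16.6
eef_pos: [0.6412, 0.0916, 0.1824]
tool_rot: [-0.001, -0.159, 0.987, -0.0]
contact_force: [0.1, 0.3, -1.0]
gripper_width: 0.297
```

```bash
python3 g.py .643 -.2355 .18 192
```

```text
t 16.6 pos [0.6412 0.0916 0.1824] yaw -161.7 q [ 0.09  0.56  1.27 -0.    1.32 -1.8 ] w 2.79 F [ 0.1  0.3 -1. ]
shift cm [ 10.1  -31.11   0.27] rotvec [-0.    -0.001  0.11 ]
```

Call:
{"fn": "play_rows", "kwargs": {
  "series": [
    [1.3, -4, 0.2, 0, 0, 0.02, 1.5],
    [2.6, -8, 0.2, 0, 0, 0.03, 1.5],
    [3.9, -12, 0.2, 0, 0, 0.05, 1.5],
    [5.2, -16, 0.2, 0, 0, 0.07, 1.5],
    [6.5, -20, 0.2, 0, 0, 0.08, 1.5]
  ]
}}

```text
time_s: 17.1
eef_pos: [0.6415, -0.1209, 0.1806]
tool_rot: [-0.001, -0.119, 0.993, -0.0]
contact_force: [0.4, -0.6, -0.7]
gripper_width: 0.294
```

```bash
python3 g.py .643 -.2355 .18 192
```

```text
t 17.1 pos [ 0.6415 -0.1209  0.1806] yaw -166.4 q [-0.24  0.57  1.25 -0.    1.32 -2.05] w 2.77 F [ 0.4 -0.6 -0.7]
shift cm [  2.55 -11.17   0.06] rotvec [-0.    -0.002  0.029]
```

Call:
{"fn": "play_rows", "kwargs": {
  "series": [
    [0.9, -4, 0, 0, 0, 0.01, 1.5],
    [1.8, -8, 0, 0, 0, 0.02, 1.5],
    [2.5, -10.8, 0, 0, 0, 0.029, 1.5],
    [2.55, -11.2, 0, 0, 0, 0.029, 1.5],
    [2.55, -11.2, 0, 0, 0, 0.029, 1.5]
  ]
}}

```text
time_s: 17.6
eef_pos: [0.6426, -0.2364, 0.1802]
tool_rot: [-0.001, -0.104, 0.995, 0.0]
contact_force: [0.4, 0.0, -0.6]
gripper_width: 0.291
```

```bash
python3 g.py .643 -.2355 .18 192; python3 v.py wrist w4 0 0 640 400
```

```text
t 17.6 pos [ 0.6426 -0.2364  0.1802] yaw -168.1 q [-0.41  0.64  1.13 -0.    1.37 -2.18] w 2.74 F [ 0.4  0.  -0.6]
shift cm [-0.06  0.08  0.02] rotvec [ 0.    -0.002 -0.002]
```

View pics/w4.png

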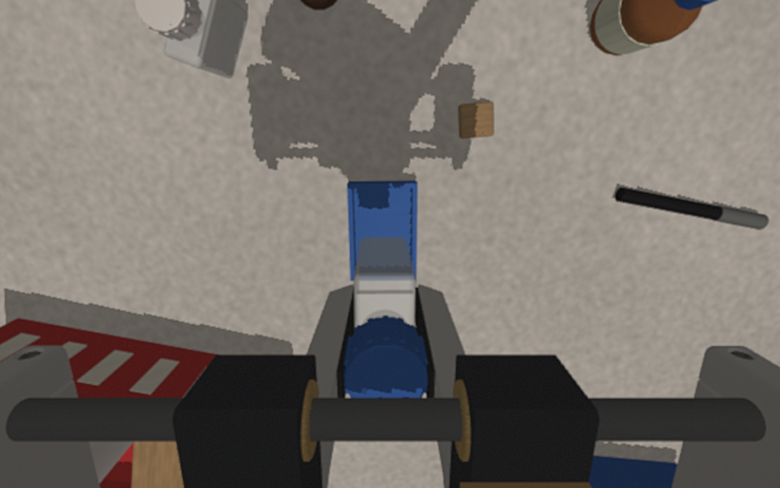

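The dock is in line below the held flask; its pocket runs from (350,180) to (415,280). I'll check the red basket's clearance to the gripper body.

```bash
python3 - <<'E'
from h import *
for n in ['top','wrist']:
    p=pts(cams.snapshot(n)); t=p[(p[:,2]>.03)&(p[:,2]<.3)&(p[:,0]>.70)&(p[:,0]<1)&(p[:,1]<-.15)&(p[:,1]>-.6)]
    for a in (.70,.72,.74,.76,.78,.8,.85): 
        u=t[(t[:,0]>=a)&(t[:,0]<a+.02)]
        if len(u): print(n,a,len(u),u[:,1].min().round(3),u[:,1].max().round(3),u[:,2].max().round(3))
E
```

```text
top 0.7 27 -0.6 -0.597 0.078
top 0.78 255 -0.548 -0.478 0.093
top 0.8 49 -0.547 -0.539 0.091
top 0.85 380 -0.548 -0.286 0.11
wrist 0.78 3688 -0.536 -0.365 0.085
wrist 0.85 833 -0.439 -0.362 0.07
```

Clear: the basket starts at x≥0.78, y<-0.29 and the gripper body stays within x<0.71. Lowering.

Call:
{"fn": "play_rows", "kwargs": {
  "series": [
    [0, 0.1, 2, 0, 0, 0, 1.5],
    [0, 0.1, 4.5, 0, 0, 0, 1.5],
    [0, 0.1, 7, 0, 0, 0, 1.5],
    [0, 0.1, 9.5, 0, 0, 0, 1.5],
    [0, 0.1, 9.5, 0, 0, 0, 1.5]
  ]
}}

```text
time_s: 18.25
eef_pos: [0.6415, -0.2317, 0.0822]
tool_rot: [-0.003, -0.106, 0.994, 0.001]
contact_force: [-1.4, 0.4, -1.1]
gripper_width: 0.292
```

```bash
python3 g.py .643 -.2355 .0575 192
```

```text
t 18.25 pos [ 0.6415 -0.2317  0.0822] yaw -167.9 q [-0.4   0.73  1.22 -0.    1.19 -2.18] w 2.74 F [-1.4  0.4 -1.1]
shift cm [-0.09 -0.41  2.47] rotvec [ 0.003 -0.007  0.002]
```

Call:
{"fn": "play_rows", "kwargs": {
  "series": [
    [-0.1, -0.4, 0.3, 0, 0, 0, 1.5],
    [-0.1, -0.4, 1.2, 0, 0, 0, 1.5],
    [-0.1, -0.4, 2.2, 0, 0, 0, 1.5],
    [-0.1, -0.4, 2.5, 0, 0, 0, 1.5],
    [-0.1, -0.4, 2.5, 0, 0, 0, 1.5]
  ]
}}

```text
time_s: 18.75
eef_pos: [0.6429, -0.2353, 0.0567]
tool_rot: [-0.004, -0.106, 0.994, 0.002]
contact_force: [0.8, 0.9, -1.2]
gripper_width: 0.294
```

```bash
python3 g.py .643 -.2355 .0558 192; python3 v.py side s7 240 90 400 210;python3 v.py top t7 340 110 440 190
```

```text
t 18.75 pos [ 0.6429 -0.2353  0.0567] yaw -167.9 q [-0.4   0.77  1.23 -0.    1.16 -2.19] w 2.76 F [ 0.8  0.9 -1.2]
shift cm [-0.   -0.02  0.09] rotvec [ 0.004 -0.007  0.002]
```

View pics/s7.png

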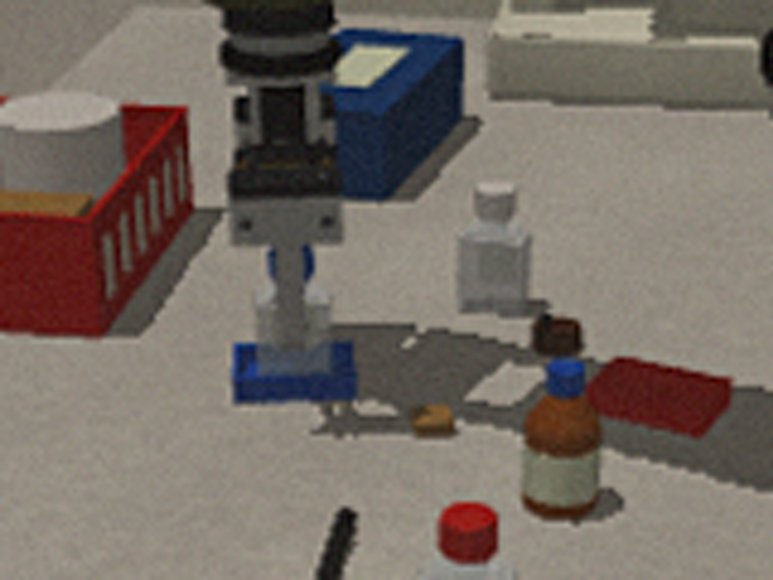

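View pics/t7.png

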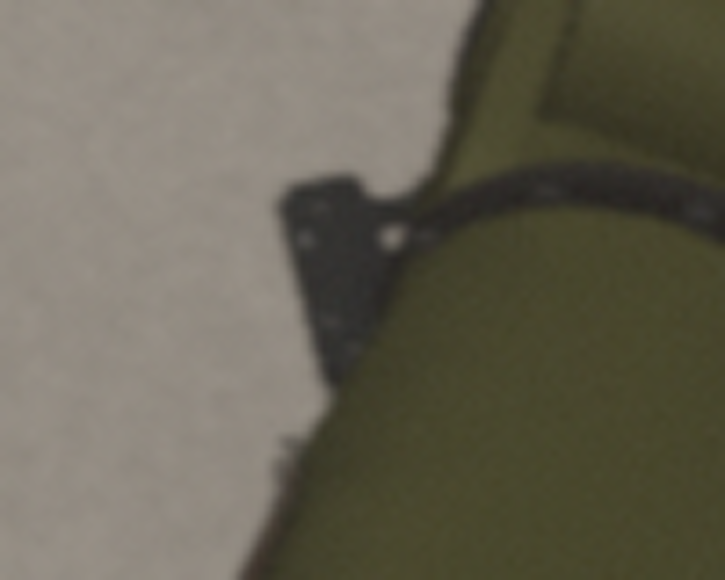

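The side view shows the flask inside the blue dock (crop (292,340)). The top view is blocked by the arm. Releasing.

Call:
{"fn": "play_rows", "kwargs": {
  "series": [
    [0, 0, 0.1, 0, 0, 0, 1.5],
    [0, 0, 0.1, 0, 0, 0, 1.5],
    [0, 0, 0.1, 0, 0, 0, 3.2],
    [0, 0, 0.1, 0, 0, 0, 4],
    [0, 0, 0.1, 0, 0, 0, 5.5]
  ]
}}

```text
time_s: 19.35
eef_pos: [0.6434, -0.2355, 0.0568]
tool_rot: [-0.003, -0.106, 0.994, 0.001]
contact_force: [-0.2, -0.8, -1.2]
gripper_width: 0.474
```

Call:
{"fn": "play_rows", "kwargs": {
  "series": [
    [0, 0, 0, 0, 0, 0, 5.5],
    [0, 0, -2, 0, 0, 0, 6],
    [0, 0, -6, 0, 0, 0, 6],
    [0, 0, -10, 0, 0, 0, 6],
    [0, 0, -14, 0, 0, 0, 6]
  ]
}}

```text
time_s: 19.85
eef_pos: [0.6441, -0.2356, 0.1984]
tool_rot: [-0.003, -0.106, 0.994, 0.001]
contact_force: [0.2, 0.1, -0.3]
gripper_width: 0.639
```

```bash
python3 g.py .4848 .088 .195 182.3;  python3 v.py side s8 220 90 480 350
```

```text
t 19.85 pos [ 0.6441 -0.2356  0.1984] yaw -167.9 q [-0.4   0.64  1.1  -0.    1.41 -2.19] w 6.01 F [ 0.2  0.1 -0.3]
shift cm [ 8.77 34.99  0.5 ] rotvec [ 0.002 -0.006  0.172]
```

View pics/s8.png

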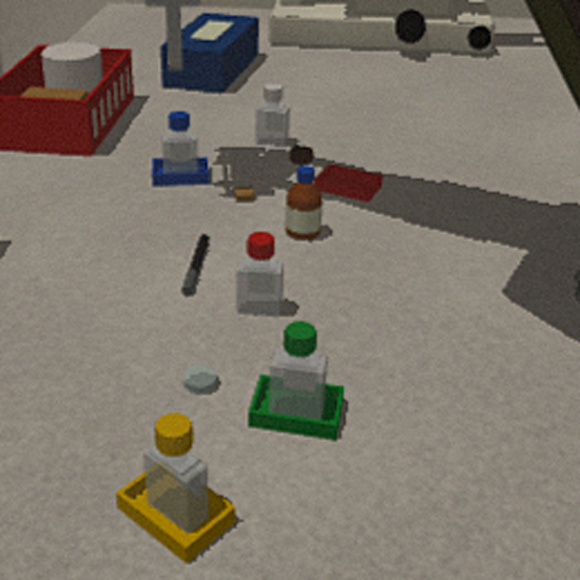

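Green, yellow and blue all stand upright in their docks (crop (298,380), (178,480), (180,150)). Confirming the state hasn't changed before going to red.

```bash
python3 g.py .4848 .088 .195 182.3
```

```text
t 19.9 pos [ 0.6458 -0.2363  0.2063] yaw -167.9 q [-0.4   0.63  1.09 -0.    1.41 -2.19] w 6.04 F [ 0.8 -0.2  7. ]
shift cm [ 8.92 35.1   1.02] rotvec [-0.003  0.002  0.172]
```

Call:
{"fn": "play_rows", "kwargs": {
  "series": [
    [2, 8, 1, 0, 0, 0.05, 6],
    [8.9, 35.1, 1, 0, 0, 0.172, 6],
    [8.9, 35.1, 1, 0, 0, 0.172, 6],
    [8.9, 35.1, 1, 0, 0, 0.172, 6],
    [8.9, 35.1, 1, 0, 0, 0.172, 6]
  ]
}}

```text
time_s: 20.4
eef_pos: [0.533, -0.0097, 0.1957]
tool_rot: [0.001, -0.02, 1.0, -0.001]
contact_force: [0.3, 1.0, -0.2]
gripper_width: 0.636
```

```bash
python3 g.py .4848 .088 .195 182.3
```

```text
t 20.4 pos [ 0.533  -0.0097  0.1957] yaw -177.7 q [-0.09  0.29  1.61 -0.    1.24 -1.7 ] w 5.98 F [ 0.3  1.  -0.2]
shift cm [4.43 9.95 0.03] rotvec [-0.002  0.003 -0.001]
```

Call:
{"fn": "play_rows", "kwargs": {
  "series": [
    [4.4, 10, 0, 0, 0, 0, 6],
    [4.4, 10, 0, 0, 0, 0, 6],
    [4.4, 10, 0, 0, 0, 0, 6],
    [4.4, 10, 0, 0, 0, 0, 6]
  ]
}}

```text
time_s: 20.8
eef_pos: [0.4847, 0.0896, 0.1956]
tool_rot: [0.002, -0.021, 1.0, -0.001]
contact_force: [-0.2, -0.2, -0.4]
gripper_width: 0.634
```

```bash
python3 g.py .4848 .088 .051 182.3; python3 wc.py .4848 .088 w5
```

```text
t 20.8 pos [0.4847 0.0896 0.1956] yaw -177.6 q [ 0.11  0.2   1.72 -0.    1.22 -1.5 ] w 5.96 F [-0.2 -0.2 -0.4]
shift cm [ 0.04 -0.13 14.46] rotvec [-0.002  0.003  0.002]
952 [0.4838 0.0857 0.0908] [0.4981 0.1003 0.0965]
```

View pics/w5.png

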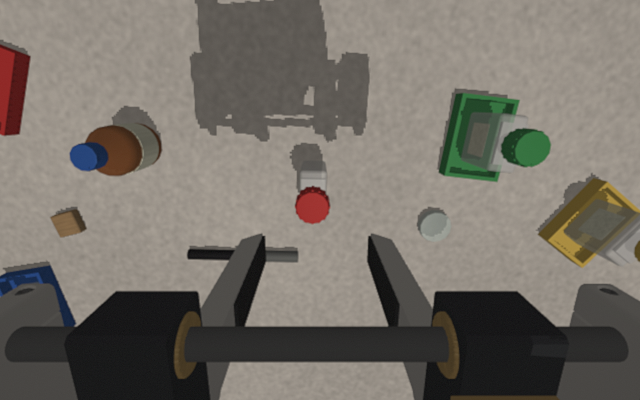

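The red cap at (312,205) sits about 1–2 mm left of centre, so I'll shift by that. The bottle at (115,150) and the green dock are well clear.

Call:
{"fn": "play_rows", "kwargs": {
  "series": [
    [0, -0.1, 4, 0, 0, 0, 6],
    [0, -0.1, 8, 0, 0, 0, 6],
    [0, -0.1, 12, 0, 0, 0, 6],
    [0, -0.1, 13.9, 0, 0, 0, 6],
    [0, -0.1, 14.4, 0, 0, 0, 6]
  ]
}}

```text
time_s: 21.35
eef_pos: [0.4854, 0.0855, 0.0492]
tool_rot: [-0.0, -0.019, 1.0, -0.001]
contact_force: [-0.5, 0.0, 0.9]
gripper_width: 0.642
```

Call:
{"fn": "play_rows", "kwargs": {
  "series": [
    [0, 0, 0, 0, 0, 0, 4],
    [0, 0, 0, 0, 0, 0, 3],
    [0, 0, 0, 0, 0, 0, 2.3],
    [0, 0, 0, 0, 0, 0, 1.5],
    [0, 0, 0, 0, 0, 0, 1.5]
  ]
}}

```text
time_s: 21.85
eef_pos: [0.4858, 0.0856, 0.0499]
tool_rot: [0.001, -0.02, 1.0, -0.001]
contact_force: [-0.3, -0.1, 2.5]
gripper_width: 0.296
```

Call:
{"fn": "play_rows", "kwargs": {
  "series": [
    [0, 0, 0, 0, 0, 0, 1.5],
    [0, 0, -1, 0, 0, 0, 1.5],
    [0, 0, -4, 0, 0, 0, 1.5],
    [0, 0, -8, 0, 0, 0, 1.5],
    [0, 0, -12, 0, 0, 0, 1.5]
  ]
}}

```text
time_s: 22.35
eef_pos: [0.4852, 0.086, 0.1719]
tool_rot: [0.0, -0.02, 1.0, -0.001]
contact_force: [-0.5, -0.2, -0.3]
gripper_width: 0.295
```

```bash
python3 g.py .398 -.235 .19 160.7
```

```text
t 22.35 pos [0.4852 0.086  0.1719] yaw -177.8 q [ 0.1   0.23  1.75 -0.    1.17 -1.51] w 2.78 F [-0.5 -0.2 -0.3]
shift cm [  9.97 -31.73  -1.73] rotvec [-0.003  0.001  0.376]
```

Call:
{"fn": "play_rows", "kwargs": {
  "series": [
    [0.6, -1.8, -1.7, 0, 0, 0.02, 1.5],
    [1.7, -5.3, -2, 0, 0, 0.06, 1.5],
    [2.8, -9, -2, 0, 0, 0.11, 1.5],
    [4, -12.8, -2, 0, 0, 0.15, 1.5],
    [5.2, -16.6, -2, 0, 0, 0.2, 1.5]
  ]
}}

```text
time_s: 22.85
eef_pos: [0.439, -0.0832, 0.1932]
tool_rot: [0.001, 0.081, 0.997, -0.001]
contact_force: [0.5, -0.2, -0.5]
gripper_width: 0.294
```

```bash
python3 g.py .398 -.235 .19 160.7
```

```text
t 22.85 pos [ 0.439  -0.0832  0.1932] yaw 170.7 q [-0.27  0.1   1.84 -0.    1.19 -1.68] w 2.77 F [ 0.5 -0.2 -0.5]
shift cm [  1.6  -15.65   0.36] rotvec [-0.003  0.002  0.175]
```

Call:
{"fn": "play_rows", "kwargs": {
  "series": [
    [0.4, -3.8, 0.2, 0, 0, 0.05, 1.5],
    [0.8, -7.6, 0.3, 0, 0, 0.1, 1.5],
    [1.2, -11.4, 0.3, 0, 0, 0.14, 1.5],
    [1.5, -14.8, 0.3, 0, 0, 0.17, 1.5],
    [1.6, -15.6, 0.3, 0, 0, 0.175, 1.5]
  ]
}}

```text
time_s: 23.35
eef_pos: [0.3972, -0.2368, 0.1912]
tool_rot: [0.001, 0.169, 0.986, -0.002]
contact_force: [-0.0, 0.3, -0.8]
gripper_width: 0.294
```

Call:
{"fn": "play_rows", "kwargs": {
  "series": [
    [0, 0, 0, 0, 0, 0, 1.5]
  ]
}}

```text
time_s: 23.45
eef_pos: [0.3969, -0.2373, 0.1915]
tool_rot: [0.001, 0.17, 0.985, -0.002]
contact_force: [0.2, 0.0, -1.1]
gripper_width: 0.294
```

```bash
python3 g.py .398 -.235 .10 160.7; python3 v.py wrist w6 0 0 640 400
```

```text
t 23.45 pos [ 0.3969 -0.2373  0.1915] yaw 160.4 q [-0.62  0.14  1.81 -0.    1.19 -1.85] w 2.76 F [ 0.2  0.  -1.1]
shift cm [0.   0.27 9.15] rotvec [-0.003  0.003 -0.005]
```

View pics/w6.png

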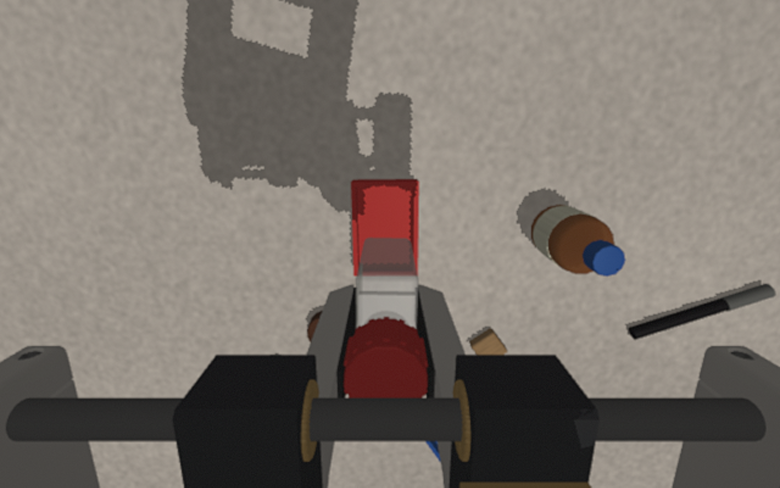

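The red dock lies in line below the flask (pocket (352,180)–(418,275)), with the bottle well off to the side at (580,240). Lowering.

Call:
{"fn": "play_rows", "kwargs": {
  "series": [
    [0, 0.2, 1.5, 0, 0, 0, 1.5],
    [0, 0.2, 4, 0, 0, 0, 1.5],
    [0, 0.2, 6.5, 0, 0, 0, 1.5],
    [0, 0.2, 9, 0, 0, 0, 1.5],
    [0, 0.2, 9.2, 0, 0, 0, 1.5]
  ]
}}

```text
time_s: 24.0
eef_pos: [0.3973, -0.2333, 0.0975]
tool_rot: [-0.001, 0.169, 0.986, -0.001]
contact_force: [0.6, -0.0, 0.4]
gripper_width: 0.291
```

```bash
python3 g.py .398 -.235 .0568 160.7
```

```text
t 24.0 pos [ 0.3973 -0.2333  0.0975] yaw 160.6 q [-0.61  0.27  1.9  -0.    0.98 -1.84] w 2.73 F [ 0.6 -0.   0.4]
shift cm [-0.13 -0.13  4.07] rotvec [-0.001 -0.001 -0.002]
```

Call:
{"fn": "play_rows", "kwargs": {
  "series": [
    [-0.1, -0.1, 1.2, 0, 0, 0, 1.5],
    [-0.1, -0.1, 2.5, 0, 0, 0, 1.5],
    [-0.1, -0.1, 3.5, 0, 0, 0, 1.5],
    [-0.1, -0.1, 4, 0, 0, 0, 1.5],
    [-0.1, -0.1, 4.1, 0, 0, 0, 1.5]
  ]
}}

```text
time_s: 24.5
eef_pos: [0.3979, -0.2345, 0.0564]
tool_rot: [-0.001, 0.169, 0.986, -0.001]
contact_force: [0.2, 0.3, -0.8]
gripper_width: 0.296
```

```bash
python3 g.py .398 -.235 .055 160.7; python3 v.py side s9 300 90 460 210
```

```text
t 24.5 pos [ 0.3979 -0.2345  0.0564] yaw 160.6 q [-0.61  0.34  1.92 -0.    0.88 -1.84] w 2.78 F [ 0.2  0.3 -0.8]
shift cm [-0.02 -0.04  0.14] rotvec [-0.001 -0.001 -0.002]
```

View pics/s9.png

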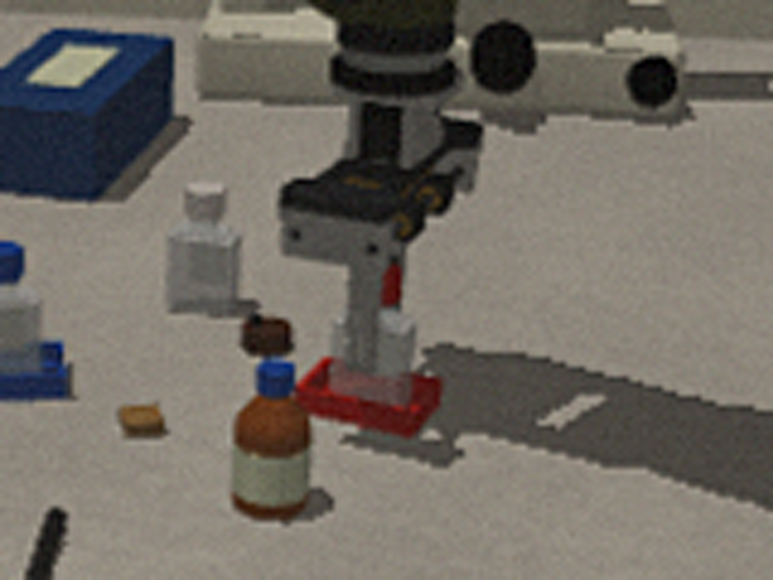

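The red flask is inside its dock (crop (370,380)). Releasing and retreating.

Call:
{"fn": "play_rows", "kwargs": {
  "series": [
    [0, 0, 0.1, 0, 0, 0, 1.5],
    [0, 0, 0.1, 0, 0, 0, 1.5],
    [0, 0, 0.1, 0, 0, 0, 3.2],
    [0, 0, 0.1, 0, 0, 0, 4],
    [0, 0, 0.1, 0, 0, 0, 5.5]
  ]
}}

```text
time_s: 25.05
eef_pos: [0.3981, -0.2347, 0.0557]
tool_rot: [-0.001, 0.169, 0.986, -0.001]
contact_force: [0.3, 0.1, 0.9]
gripper_width: 0.474
```

Call:
{"fn": "play_rows", "kwargs": {
  "series": [
    [0, 0, 0, 0, 0, 0, 5.5],
    [0, 0, -2, 0, 0, 0, 6],
    [0, 0, -6, 0, 0, 0, 6],
    [0, 0, -10, 0, 0, 0, 6],
    [0, 0, -14, 0, 0, 0, 6]
  ]
}}

```text
time_s: 25.55
eef_pos: [0.398, -0.2343, 0.1974]
tool_rot: [-0.001, 0.169, 0.986, -0.001]
contact_force: [-0.1, 0.2, -1.0]
gripper_width: 0.638
```

```bash
python3 g.py .25 -.5 .24 160.7; python3 v.py side s10 220 90 480 350
```

```text
t 25.55 pos [ 0.398  -0.2343  0.1974] yaw 160.6 q [-0.61  0.13  1.8  -0.    1.21 -1.84] w 6.0 F [-0.1  0.2 -1. ]
shift cm [  5.12 -29.99  -4.21] rotvec [-0.002 -0.001 -0.002]
```

View pics/s10.png

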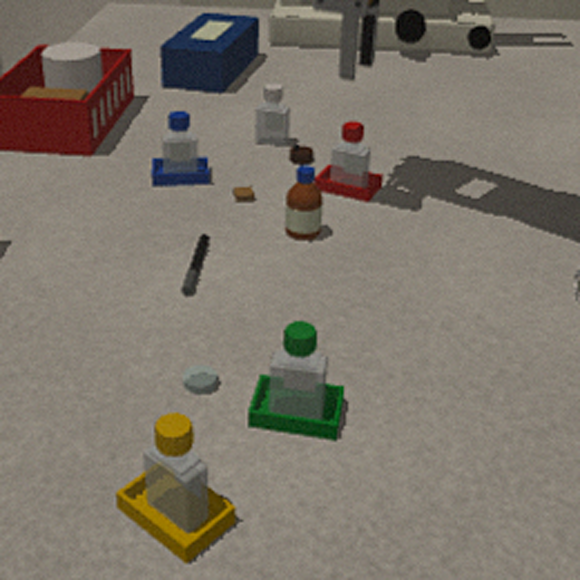

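All four flasks are upright in their docks. I'll back the arm off to its start side and verify from above.

Call:
{"fn": "play_rows", "kwargs": {
  "series": [
    [0.8, -4, -3, 0, 0, 0.1, 6],
    [2, -10, -4, 0, 0, 0.2, 6],
    [3, -16, -4, 0, 0, 0.3, 6],
    [4, -22, -4, 0, 0, 0.4, 6],
    [5, -26, -4, 0, 0, 0.5, 6]
  ]
}}

```text
time_s: 26.1
eef_pos: [0.2799, -0.4404, 0.2441]
tool_rot: [0.004, 0.409, 0.912, -0.002]
contact_force: [0.8, 0.6, -0.2]
gripper_width: 0.642
```

Call:
{"fn": "play_rows", "kwargs": {
  "series": [
    [0, 0, 0, 0, 0, 0, 6],
    [0, 0, 0, 0, 0, 0, 6]
  ]
}}

```text
time_s: 26.3
eef_pos: [0.2793, -0.4408, 0.2436]
tool_rot: [0.004, 0.41, 0.912, -0.001]
contact_force: [-0.2, -0.0, 0.6]
gripper_width: 0.638
```

```bash
sed -i "s/^C0=.*/C0={'flask_green':(.428,.254),'flask_yellow':(.516,.392),'flask_blue':(.643,-.2355),'flask_red':(.398,-.235),'flask_white':(.524,-.382)}/; s/(.012,.058)/(.03,.063)/" f.py; python3 f.py; python3 v.py top t10 150 110 490 280; python3 m.py | grep -E 'bottle|top flask'; python3 g.py .4 0 .2 180
```

```text
flask_green ['top'] 81 xy [0.4295 0.2555] yaw -3.4 rms 0.9
flask_green ['side'] 330 xy [0.4297 0.2544] yaw -3.6 rms 1.0
flask_green ['top', 'side'] 411 xy [0.4296 0.2546] yaw -3.5 rms 1.1
flask_yellow ['top'] 113 xy [0.513  0.3933] yaw -33.8 rms 0.7
flask_yellow ['side'] 394 xy [0.5147 0.3921] yaw -33.7 rms 0.6
flask_yellow ['top', 'side'] 507 xy [0.5146 0.3922] yaw -33.6 rms 0.7
flask_blue ['top'] 96 xy [ 0.6422 -0.2346] yaw 11.7 rms 1.0
flask_blue ['side'] 147 xy [ 0.6452 -0.2351] yaw 11.7 rms 1.7
flask_blue ['top', 'side'] 243 xy [ 0.6423 -0.2353] yaw 11.7 rms 1.5
flask_red ['top'] 65 xy [ 0.3973 -0.2315] yaw -19.8 rms 0.9
flask_red ['side'] 169 xy [ 0.399  -0.2318] yaw -21.5 rms 1.5
flask_red ['top', 'side'] 234 xy [ 0.3982 -0.2317] yaw -20.3 rms 1.4
flask_white ['top'] 170 xy [ 0.5243 -0.3843] yaw -9.7 rms 2.1
flask_white ['side'] 152 xy [ 0.527  -0.3842] yaw -13.1 rms 2.2
flask_white ['top', 'side'] 322 xy [ 0.5251 -0.3842] yaw -10.5 rms 2.2
top flask_green 0.73 box [212.0, 224.0, 234.0, 248.0] n=344 z -0.003 0.101 cap mean [0.4273 0.2541] mid [0.427  0.2541] body 109 rect 431 
[... 723 characters left out ...]
64 -0.23  ] mid [ 0.3973 -0.2299] body 98 rect 394 -240 46 50 70.4
top flask_white 0.63 box [454.0, 190.0, 477.0, 215.0] n=364 z -0.002 0.095 cap mean [ 0.5225 -0.3811] mid [ 0.5231 -0.3823] body 202 rect 523 -381 26 50 84.3
top bottle 0.81 box [344.0, 222.0, 362.0, 237.0] n=235 z -0.001 0.093 cap mean [ 0.4506 -0.0949] mid [ 0.4512 -0.0952] body 76 rect 446 -92 43 36 48.2
side bottle 0.59 box [347.0, 166.0, 362.0, 197.0] n=460 z -0.003 0.090 cap mean [ 0.4521 -0.0899] mid [ 0.4519 -0.0923] body 274 rect 452 -81 23 45 89.2
t 27.55 pos [ 0.2799 -0.4404  0.2441] yaw 131.7 q [-1.08  0.22  1.58  0.    1.33 -1.8 ] w 6.0 F [ 0.4  0.1 -0.7]
shift cm [24.94 38.26  4.19] rotvec [-0.004  0.008 -0.843]
```

View pics/t10.png

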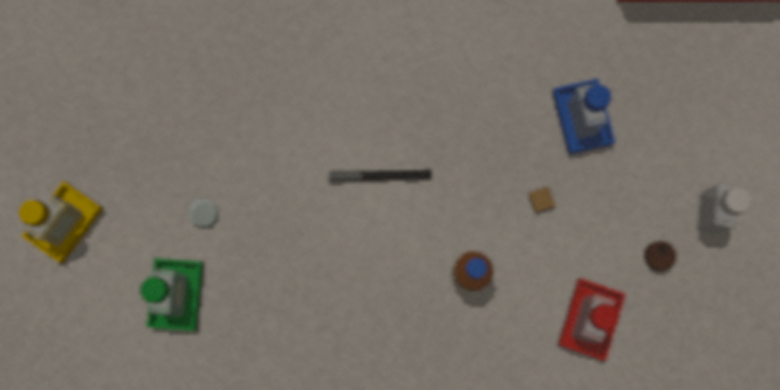

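The top view shows all four caps over their own docks: yellow (33,212), green (155,290), blue (597,98) and red (603,317). The white flask (735,200) and the bottle (475,268) have not moved. The docked caps top out at about 0.100 m, so the flasks are seated on the 5 mm floors. Handing in.

```bash
python3 -c "
from h import *
print(readout.sense()['time_s']); print(job.close_job())"
```

```text
27.55
the job is handed in; nothing more can be done
None
```

All four flasks are standing in the docks of their own colours, moved in the order green, yellow, blue, red. I handed the job in at 27.6 s of the 115 s allowed.

**Docked flasks:** in the last top and side views, all four are upright and within about 4 mm of their dock centres. Red is the furthest off, at about 3 mm. Their long sides line up with the docks to within about 1°. The cap tops are at about 0.100 m, so they are seated on the 5 mm dock floors.

**White flask and bottle:** both are where they started, to within about 1 mm in the top view. The arm was backed away and touching nothing.

**Checks that disagreed:**
- **Grip width:** the jaws closed to about 28 mm instead of the 25 mm body, so the fingers probably held the caps. All the flasks stayed upright while carried.
- **Network detections:** the spotting networks gave some false detections, such as a docked flask reported as another colour. I rejected these against the pictures.
- **White flask angle:** my outline fit for the white flask was poor (about 2 mm error, angle off by several degrees), so I judged it by its cap and body outline instead.
- **Force reading:** the tool force read 7 N once, during the pause after blue was released. The arm was clear of everything, and the next reading was normal.

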